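# Load handed corner brackets, turning over the mirrored ones

## Task

Load the three loose corner brackets into the three empty pockets of the grey tray, one in each, all lying exactly like the sample screwed into the leftmost pocket: flat on the pocket floor, standing flange to the left, end plate at the end near the robot. A bracket that lies mirrored to the sample has to be rolled over onto its other flange on the way; the others must not. Leave everything else on the worktop where it is.

Things in the scene. Friction and masses are not known exactly. Their poses are not given: they have to be found in the camera images.
- bracket_a_center (a point): Loose aluminium angle bracket, about 0.14 kg, all three alike. Flanges A and B, each 78 x 52 mm, 5 mm thick, meet square along a 78 mm bend; an end plate closes one end only. The point is the centre of the 78 x 52 x 52 mm envelope. x runs along the bend towards the end plate; A's outer face is at y = -26 mm, B's at z = -26 mm; open at +y and +z. On B (z up) it has the sample's hand; on A (y up) it is mirrored.
- bracket_b_center (a point): Loose aluminium angle bracket, about 0.14 kg, all three alike. Flanges A and B, each 78 x 52 mm, 5 mm thick, meet square along a 78 mm bend; an end plate closes one end only. The point is the centre of the 78 x 52 x 52 mm envelope. x runs along the bend towards the end plate; A's outer face is at y = -26 mm, B's at z = -26 mm; open at +y and +z. On B (z up) it has the sample's hand; on A (y up) it is mirrored.
- bracket_c_center (a point): Loose aluminium angle bracket, about 0.14 kg, all three alike. Flanges A and B, each 78 x 52 mm, 5 mm thick, meet square along a 78 mm bend; an end plate closes one end only. The point is the centre of the 78 x 52 x 52 mm envelope. x runs along the bend towards the end plate; A's outer face is at y = -26 mm, B's at z = -26 mm; open at +y and +z. On B (z up) it has the sample's hand; on A (y up) it is mirrored.
- bracket_a_plate (a point): Centre of the end plate of bracket_a, 36 mm from the bracket's centre along x; same axes. Plate 52 x 52 mm, 6 mm thick along x, its free corner (at +y +z) bevelled by 16 mm. It can be gripped by its two faces, one finger outside, one between the flanges, from above or from the open side; so held, the bracket can be rolled about x; let go part-way, it tips onto the nearer flange.
- bracket_b_plate (a point): Centre of the end plate of bracket_b, 36 mm from the bracket's centre along x; same axes. Plate 52 x 52 mm, 6 mm thick along x, its free corner (at +y +z) bevelled by 16 mm. It can be gripped by its two faces, one finger outside, one between the flanges, from above or from the open side; so held, the bracket can be rolled about x; let go part-way, it tips onto the nearer flange.
- bracket_c_plate (a point): Centre of the end plate of bracket_c, 36 mm from the bracket's centre along x; same axes. Plate 52 x 52 mm, 6 mm thick along x, its free corner (at +y +z) bevelled by 16 mm. It can be gripped by its two faces, one finger outside, one between the flanges, from above or from the open side; so held, the bracket can be rolled about x; let go part-way, it tips onto the nearer flange.
- sample (a point): Centre of the envelope of the sample, a like bracket screwed into the tray's leftmost pocket, 26 mm above the pocket floor. Axes of the tray: x along the pockets, away from the robot; y along the row, to the left; z up. Standing flange at +y (left), open to -y (right), end plate at -x (near the robot); so its own bracket axes are x = tray -x, y = tray -y, z = tray z.
- pocket_1 (a point): Centre of the floor of empty pocket 1, counted rightwards from the sample (70 mm along -y from it), 8 mm above the worktop. Fixed grey tray, 106 x 286 mm, with four shallow pockets, each 94 mm (x) by 64 mm (y) and 6 mm deep, parted by ribs 6 mm wide. Axes as for sample.
- pocket_1_mark (a point): Point on the floor of pocket 1, 36 mm from its centre towards -x, where the middle of the end plate belongs.
- pocket_2 (a point): Centre of the floor of empty pocket 2, counted rightwards from the sample (140 mm along -y from it), 8 mm above the worktop. Fixed grey tray, 106 x 286 mm, with four shallow pockets, each 94 mm (x) by 64 mm (y) and 6 mm deep, parted by ribs 6 mm wide. Axes as for sample.
- pocket_2_mark (a point): Point on the floor of pocket 2, 36 mm from its centre towards -x, where the middle of the end plate belongs.
- pocket_3 (a point): Centre of the floor of empty pocket 3, counted rightwards from the sample (210 mm along -y from it), 8 mm above the worktop. Fixed grey tray, 106 x 286 mm, with four shallow pockets, each 94 mm (x) by 64 mm (y) and 6 mm deep, parted by ribs 6 mm wide. Axes as for sample.
- pocket_3_mark (a point): Point on the floor of pocket 3, 36 mm from its centre towards -x, where the middle of the end plate belongs.
- flux_bottle: Bystander: small amber bottle with a pointed orange cap, 30 x 30 x 86 mm, standing behind the work. Origin under its centre.
- tape_roll: Bystander: flat orange roll of tape, 66 mm across, 13 mm high, behind the tray. Origin under its centre.
- side_cutter: Bystander: red side cutters lying flat, 125 x 37 x 10 mm, at the right, along the wall. Origin under its centre.
- boom_end (a point): Fixed obstacle: middle of the under side of the grey counterweight on the microscope boom, a block 50 mm (x) by 110 mm (y) by 120 mm high above this point. From it two rods 20 mm thick run level 450 mm to the left (+y) to the microscope stand, 40 and 117 mm above this point. Keep arm and gripper on the robot's side of them. On the far right a wall stands 445 mm to the right of this point.

How it is judged (in metres and radians):
At the end, for the whole second after the job is handed in: Each empty pocket holds one bracket flat on its floor on flange B (z upright within 0.08 rad, centre less than 29 mm above the floor), centre within 14 mm of the pocket's centre and end plate within 18 mm of the pocket's mark (near the robot), at rest; bystanders in place (((horizontal distance between bracket_a_center and pocket_1 below 0.014 m and horizontal distance between bracket_a_plate and pocket_1_mark below 0.018 m and z of bracket_a_center in the frame of pocket_1 below 0.029 m and angle between bracket_a_center's own z axis and vertical below 0.08 rad) or (horizontal distance between bracket_b_center and pocket_1 below 0.014 m and horizontal distance between bracket_b_plate and pocket_1_mark below 0.018 m and z of bracket_b_center in the frame of pocket_1 below 0.029 m and angle between bracket_b_center's own z axis and vertical below 0.08 rad) or (horizontal distance between bracket_c_center and pocket_1 below 0.014 m and horizontal distance between bracket_c_plate and pocket_1_mark below 0.018 m and z of bracket_c_center in the frame of pocket_1 below 0.029 m and angle between bracket_c_center's own z axis and vertical below 0.08 rad)) and ((horizontal distance between bracket_a_center and pocket_2 below 0.014 m and horizontal distance between bracket_a_plate and pocket_2_mark below 0.018 m and z of bracket_a_center in the frame of pocket_2 below 0.029 m and angle between bracket_a_center's own z axis and vertical below 0.08 rad) or (horizontal distance between bracket_b_center and pocket_2 below 0.014 m and horizontal distance between bracket_b_plate and pocket_2_mark below 0.018 m and z of bracket_b_center in the frame of pocket_2 below 0.029 m and angle between bracket_b_center's own z axis and vertical below 0.08 rad) or (horizontal distance between bracket_c_center and pocket_2 below 0.014 m and horizontal distance between bracket_c_plate and pocket_2_mark below 0.018 m and z of bracket_c_center in the frame of pocket_2 below 0.029 m and angle between bracket_c_center's own z axis and vertical below 0.08 rad)) and ((horizontal distance between bracket_a_center and pocket_3 below 0.014 m and horizontal distance between bracket_a_plate and pocket_3_mark below 0.018 m and z of bracket_a_center in the frame of pocket_3 below 0.029 m and angle between bracket_a_center's own z axis and vertical below 0.08 rad) or (horizontal distance between bracket_b_center and pocket_3 below 0.014 m and horizontal distance between bracket_b_plate and pocket_3_mark below 0.018 m and z of bracket_b_center in the frame of pocket_3 below 0.029 m and angle between bracket_b_center's own z axis and vertical below 0.08 rad) or (horizontal distance between bracket_c_center and pocket_3 below 0.014 m and horizontal distance between bracket_c_plate and pocket_3_mark below 0.018 m and z of bracket_c_center in the frame of pocket_3 below 0.029 m and angle between bracket_c_center's own z axis and vertical below 0.08 rad)) and linear speed of each of bracket_a, bracket_b, bracket_c below 0.02 m/s); the robot touches nothing.
It fails at once if the flux bottle is shifted by more than 30 mm or knocked over (distance of flux_bottle from where it was at the start of the episode above 0.03 m or angle between flux_bottle's own z axis and vertical above 0.5 rad).
It fails at once if the tape roll is shifted by more than 30 mm (distance of tape_roll from where it was at the start of the episode above 0.03 m).
It fails at once if the side cutter is shifted by more than 30 mm (distance of side_cutter from where it was at the start of the episode above 0.03 m).
It also fails if it takes over 72 s, if anything falls off the work surface, if the arm or the gripper's body presses on something with over 40 N, if the wrist force passes 120 N, or if a joint passes its speed limit or range.

## Robot

A 7-joint arm with a two-finger parallel gripper is mounted at the origin on a cart in front of the work surface, level with it; the furniture and walls round the work are solid. World frame = base frame: x ahead of the robot, y to its left, z up, the work surface at z = 0. Lengths are in mm, angles in rad, forces in N, time in s.
With the tool pointing down it reaches from about 350 to 900 mm from the base axis. Payload 8.1 kg.
Tool frame: the origin (TCP) lies midway between the tips of the shut fingers; the grasp point (between the pads) lies 19 mm behind it; x points along the fingers, y is the direction in which the jaws open and shut, and the axes are right-handed (so a half turn about x gives the same grasp; the last joint's range is limited). The gripper opens to 85 mm and grips with 20 to 120 N. Pads are 22 mm wide; open, the fingers measure 114 mm over their backs; the gripper's body (76 mm by 85 mm) begins 54 mm behind the grasp point. The pads swing forward as they close: fully open they stand 13 mm farther back than shut.
Start: joints at [-1.23, 0.434, 0.025, 1.573, -0.012, 1.134, -0.075], TCP at [268.387, 564.455, 231.323] pointing down, gripper open.
Joint ranges: [-2.62, 2.62], [-0.44, 2.09], [-1.27, 1.32], [0.08, 2.57], [-1.32, 4.46], [0.12, 2], [-2.74, 2.74]. Speed limits (rad/s): [2.22, 2.22, 3.01, 3.01, 3.14, 3.14, 3.14].

## Interface

Orientations are given as a unit quaternion [w, x, y, z].
In Python, from bench import manip, optics, finder gives the robot as it stands.
- The arm moves only by the tool drive_tool, never from a script. Its argument "deltas" is a list that holds one entry, the list of rows, each a list of 5 numbers: the finger opening in m, from 0 to 0.0854, then the shift along the tool's x, y, z in m, then the turn about the tool's x in degrees. A call has exactly 5 rows; each row shifts and turns the pose as measured when the row begins, along the tool's axes as they then stand; what a row does not reach is not made up. A row lasts 1/8 s, in which the tool goes at most 62.5 mm and 10.7 degrees, less where a joint would pass 70% of its speed; a pose out of reach is approached as far as the arm can. A call is refused whole if a number of a shift passes 0.0625 or a number of a turn 10.7, either way. A call with a gripper value outside its range is refused whole. The fingers move at their own pace and stop on an object; "grip_force" is the grip in N (left out, the last holds). Time passes only in rows, so rows that do not move let the fingers close, or fill a call up. It gives the time, the measured TCP pose, the force and the opening at its end, in the units of the state.
- manip.sense(): the state, without advancing time (a new reading comes with each control period).
- optics.read_camera(name): name is "side" or "top" or "wrist"; returns (picture, depth): 480x640x3 uint8, red, green, blue; 480x640 float32, mm along the optical axis (not along the pixel's ray), 0 where there is no reading.
- optics.camera_params(name): a dict with "mtx" (3x3 intrinsics, pixels), "T" (4x4, takes a point from camera to world coordinates). Camera axes: x right, y down, z forward; pixel columns grow to the right and rows downward; lengths in mm; the calibration is good to about 2 mm. A picture is of the moment at which its call begins: read the wrist's pose just before it. camera_params takes no time and is no camera call; for the wrist camera it gives the pose at the moment of the call.
- manip.hand_in(): hands the job in, once; it reports no verdict.
Trained networks look in the newest picture that a camera, given by its name, has taken for a name from the list of things; names that differ only in an ending like _2 or _b are one class to them, and where a whole thing is asked for, a point or a joint stands for the part that bears it (a point fixed in the world has none). Each returns a list of dicts, best first, with "p" (0 to 1); they miss things now and then, are a little off and sometimes report something else, mostly with a low value. They report only what shows in the picture. A call takes as long as a camera call.
- finder.recognise(camera, query): "box" ([centre column, centre row, width, height] in pixels, round what is visible of it).
The state is a dict: "t": time; "qpos": joint angles; "joint_vel": joint speeds; "effort": joint torques, N m; "eef_pos": TCP position; "ee_rot": TCP orientation; "ft_force": force on the tool from outside, world axes, zero at the start; "torque": the same for the moment, N m; "gripper_width": finger opening in mm.
Only numpy, scipy, OpenCV 4.12 (cv2) and the standard library are available. Lean on these libraries where they do the work, as an engineer would, in place of code of your own. Each camera call takes 0.05 s, during which the arm holds its last target.

## Working session

There is one attempt and no reset: what is moved stays moved. The work goes in short steps, Python scripts to look and compute and a tool call to move; the robot and the scene stay as the last step left them, time stands still between calls to the robot, and variables do not carry over. Pictures are saved under pics/ and viewed, and the job is handed in when it is done.

Besides the shell and the picture viewer there is one more tool, called after ">>>" in YAML: its name, and indented under it one key for each argument. drive_tool: Moves the arm, as the interface text tells. Its arguments: {"type":"object","properties":{"deltas":{"type":"array"},"grip_force":{"type":"number"}},"required":["deltas"]}

```bash
ls; mkdir -p pics; cat > h.py <<'E'
import numpy as np, cv2
from bench import manip, optics, finder
from scipy.spatial.transform import Rotation as R
def rot(q): return R.from_quat([q[1],q[2],q[3],q[0]]).as_matrix()
def look(name,fn):
    p,d=optics.read_camera(name); c=optics.camera_params(name)
    cv2.imwrite('pics/'+fn+'.png',p[:,:,::-1]); np.savez('pics/'+fn+'.npz',p=p,d=d,K=c['mtx'],T=c['T'])
    return p,d,np.array(c['mtx']),np.array(c['T'])
def cloud(d,K,T):
    v,u=np.mgrid[0:480,0:640]
    X=np.stack([(u-K[0,2])/K[0,0]*d,(v-K[1,2])/K[1,1]*d,d,np.ones_like(d)],-1)
    return (X@T.T)[...,:3]
E
python3 - <<'E'
from h import *
s=manip.sense();print(s); print(rot(s['ee_rot']).round(3))
for n in ['top','side','wrist']:
    p,d,K,T=look(n,n+'0'); print(n,K.round(1).tolist(),T.round(3).tolist())
E
```

```text
pics
{'t': 0.0, 'qpos': array([-1.22959337,  0.43520421,  0.02499548,  1.57410151, -0.01158108,
        1.13402213, -0.07507076]), 'joint_vel': array([-0.00055132, -0.00052892,  0.0003528 , -0.00070455, -0.00076541,
       -0.00037612,  0.00056002]), 'effort': array([-5.72055942e-04, -6.70492601e+01,  1.02434300e+00, -3.16228759e+01,
        1.53914827e-02,  1.23950423e-02,  9.07356792e-06]), 'eef_pos': array([268.20914692, 563.95531589, 230.53620758]), 'ee_rot': array([ 0.68970031,  0.15508309,  0.68982908, -0.15620039]), 'ft_force': array([-0.2800271 ,  0.32207097,  0.03771767]), 'torque': array([-0.02072354, -0.0176476 ,  0.00821528]), 'gripper_width': 85.35768458225523}
[[-0.001  0.429  0.903]
 [-0.002  0.903 -0.429]
 [-1.    -0.002  0.   ]]
top [[446.8, 0.0, 318.5], [0.0, 446.8, 232.7], [0.0, 0.0, 1.0]] [[0.024, -0.989, 0.149, 396.317], [-1.0, -0.024, 0.004, -77.265], [-0.001, -0.149, -0.989, 1045.342], [0.0, 0.0, 0.0, 1.0]]
side [[451.2, 0.0, 321.8], [0.0, 451.2, 246.4], [0.0, 0.0, 1.0]] [[-0.992, -0.071, 0.107, 427.301], [-0.129, 0.556, -0.821, 665.329], [-0.001, -0.828, -0.561, 612.248], [0.0, 0.0, 0.0, 1.0]]
wrist [[410.4, 0.0, 317.0], [0.0, 410.4, 242.3], [0.0, 0.0, 1.0]] [[0.43, 0.859, 0.277, 196.738], [0.903, -0.409, -0.133, 598.658], [-0.001, 0.307, -0.952, 373.627], [0.0, 0.0, 0.0, 1.0]]
```

View pics/top0.png

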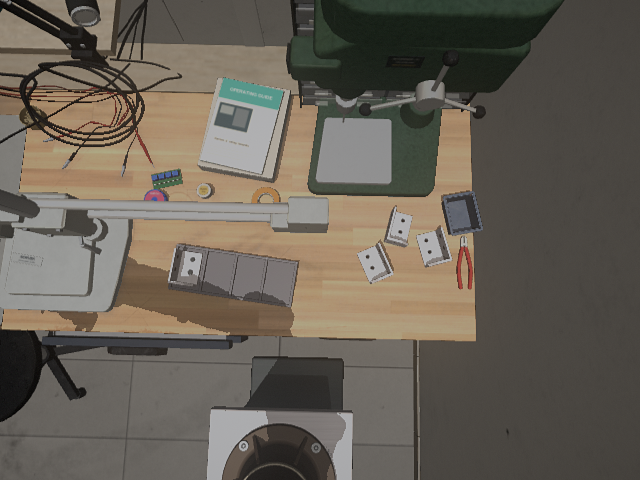

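View pics/side0.png

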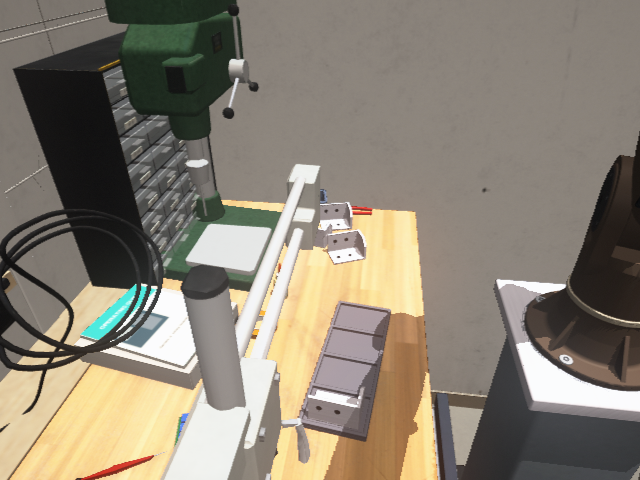

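```bash
python3 - <<'E'
from h import *
for n,qs in [('top',['bracket_a_center','bracket_a_plate','sample','pocket_1','pocket_1_mark','boom_end','flux_bottle']),('side',['bracket_a_center','bracket_a_plate'])]:
  for q in qs:
    r=finder.recognise(n,q)
    print(n,q,[(np.round(x['box']).tolist(),round(x['p'],2)) for x in r])
print(manip.sense()['t'])
E
```

```text
top bracket_a_center [([401.0, 227.0, 29.0, 40.0], 0.72), ([433.0, 246.0, 34.0, 42.0], 0.62), ([231.0, 277.0, 129.0, 61.0], 0.62)]
top bracket_a_plate [([230.0, 273.0, 131.0, 61.0], 0.57)]
top sample [([233.0, 275.0, 129.0, 62.0], 0.87)]
top pocket_1 [([231.0, 276.0, 131.0, 62.0], 0.85), ([401.0, 227.0, 23.0, 38.0], 0.69)]
top pocket_1_mark [([234.0, 275.0, 130.0, 63.0], 0.62), ([376.0, 265.0, 36.0, 39.0], 0.23)]Traceback (most recent call last):
  File "<stdin>", line 4, in <module>
ValueError: it knows: bracket_a_center, bracket_a_plate, bracket_b_center, bracket_b_plate, bracket_c_center, bracket_c_plate, flux_bottle, pocket, pocket_1_mark, pocket_2_mark, pocket_3_mark, sample, side_cutter
```

The top view shows the tray at (233,275), with the sample in its left pocket. Loose brackets are at (376,263), (399,227) and (433,246), the boom counterweight is at (300,213), and the cutters are at (465,265).

```bash
python3 - <<'E'
from h import *
z=np.load('pics/top0.npz');p=z['p'];d=z['d']
c=p[195:295,345:490,::-1];c=cv2.resize(c,(145*5,500),interpolation=cv2.INTER_CUBIC);cv2.imwrite('pics/c1.png',c)
c=p[230:315,160:305,::-1];c=cv2.resize(c,(145*5,85*5),interpolation=cv2.INTER_CUBIC);cv2.imwrite('pics/c2.png',c)
z=np.load('pics/side0.npz')
c=z['p'][190:275,300:420,::-1];c=cv2.resize(c,(720,510),interpolation=cv2.INTER_CUBIC);cv2.imwrite('pics/c3.png',c)
X=cloud(d,z0['K'] if 0 else np.load('pics/top0.npz')['K'],np.load('pics/top0.npz')['T'])
Z=X[...,2]
h=np.clip(Z*3+40,0,255).astype(np.uint8)[195:295,345:490]
cv2.imwrite('pics/c4.png',cv2.resize(cv2.applyColorMap(h,2),(725,500),interpolation=cv2.INTER_NEAREST))
for (u,v) in [(376,263),(399,227),(433,246),(172,247),(203,248),(297,262),(290,303),(175,285),(300,213),(205,190),(265,195),(330,320),(465,265),(462,213)]: print(u,v,X[v,u].round(1))
E
```

```text
376 263 [ 485.  -208.3    6.4]
399 227 [ 571.2 -262.     6.8]
433 246 [ 528.5 -342.4    2.9]
172 247 [ 5.116e+02  2.715e+02 -5.000e-01]
203 248 [509.2 193.8  16.7]
297 262 [482.3 -24.8  13.1]
290 303 [388.3 -11.9  14.5]
175 285 [422.8 255.7   6.8]
300 213 [546.  -40.8 278.4]
205 190 [645.9 196.5  21.2]
265 195 [642.1  57.5   0.7]
330 320 [ 351.9 -104.1    2.8]
465 265 [ 485.8 -416.9    1.4]
462 213 [ 610.2 -414.    -2.4]
```

View pics/c1.png

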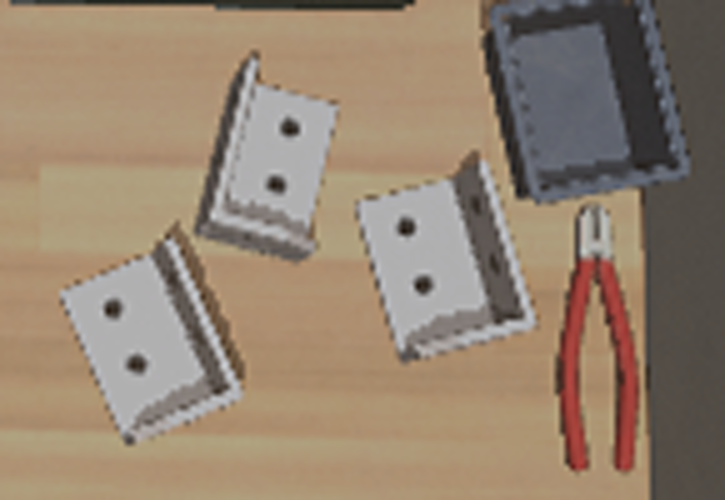

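View pics/c4.png

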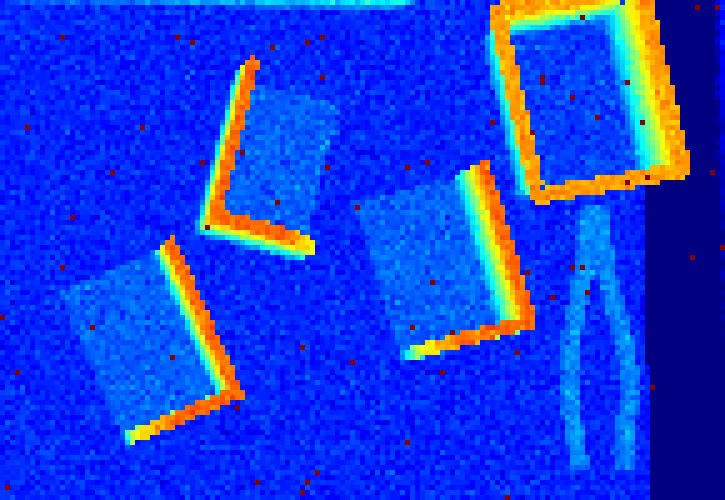

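View pics/c2.png

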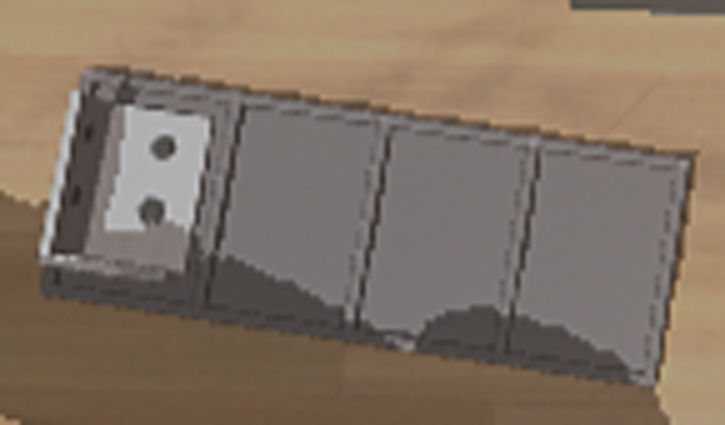

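View pics/c3.png

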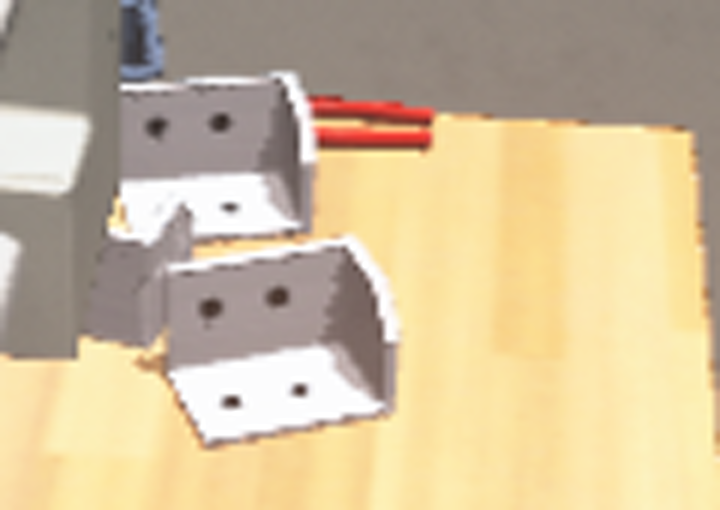

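```bash
cat > fit.py <<'E'
from h import *
from scipy.optimize import minimize
def rect_fit(P,L,W,z0=None):
    # minimise distance of points to LxW rectangle outside + prefer min; use minAreaRect with outlier trim
    (c,s,a)=cv2.minAreaRect(P.astype(np.float32)); return c,s,a
if __name__=='__main__':
    z=np.load('pics/top0.npz');X=cloud(z['d'],z['K'],z['T']);Z=X[...,2]; ok=z['d']>0
    m=(ok&(Z>4.5)&(Z<70)&(X[...,0]>420)&(X[...,0]<640)&(X[...,1]<-150)&(X[...,1]>-470)).astype(np.uint8)
    m=cv2.morphologyEx(m,cv2.MORPH_OPEN,np.ones((3,3)))
    n,lab,st,cen=cv2.connectedComponentsWithStats(m)
    for i in range(1,n):
        if st[i,4]<150: continue
        P=X[lab==i]; c,s,a=cv2.minAreaRect(P[:,:2].astype(np.float32)); hi=P[P[:,2]>38]
        print(st[i].tolist(),np.round(c,1),np.round(s,1),round(a,1),'hi',hi[:,:2].mean(0).round(1),'zmax',np.percentile(P[:,2],98).round(1))
    for lo,hi_ in [(4.5,22)]:
        m=(ok&(Z>lo)&(Z<hi_)&(X[...,0]>340)&(X[...,0]<540)&(X[...,1]<300)&(X[...,1]>-60)).astype(np.uint8)
        m=cv2.morphologyEx(m,cv2.MORPH_OPEN,np.ones((3,3)))
        n,lab,st,cen=cv2.connectedComponentsWithStats(m)
        for i in range(1,n):
            if st[i,4]<150: continue
            P=X[lab==i]; print('tray',st[i].tolist(),cv2.minAreaRect(P[:,:2].astype(np.float32)))
    t=ok&(X[...,0]>340)&(X[...,0]<535)&(X[...,1]<300)&(X[...,1]>-60)&(Z>40)
    print('sample hi',X[t][:,:].mean(0), t.sum())
    t=ok&(Z>250)&(X[...,1]<60)&(X[...,1]>-120)&(X[...,0]<640)&(Z<300)
    print('cw',X[t].min(0),X[t].max(0))
E
python3 fit.py
```

```text
[442, 196, 28, 40, 325] [ 596.8 -383.9] [92.1 45.1] 9.9 hi [ 589.8 -374. ] zmax 51.0
[467, 197, 16, 35, 362] [ 598.8 -431.5] [25.6 80.9] 86.8 hi [ 596.7 -431.3] zmax 50.4
[385, 208, 23, 39, 288] [ 568.2 -258.6] [50.9 78.6] 76.3 hi [ 554.9 -242.2] zmax 54.8
[425, 228, 27, 39, 414] [ 517.  -354.1] [44.  90.8] 73.6 hi [ 516.6 -353.7] zmax 54.9
[458, 236, 15, 52, 278] [ 493.2 -414. ] [119.7  30.7] 10.0 hi [nan nan] zmax 13.0
[375, 244, 18, 34, 268] [ 490. -222.] [78.7 22.2] 9.8 hi [ 485.7 -223.3] zmax 54.9
tray [168, 244, 130, 63, 5348] ((449.471435546875, 122.01992797851562), (285.93463134765625, 106.1308822631836), 82.91203308105469)
sample hi [503.77732338  68.53810236 165.36149682] 663
cw [528.9985712  -90.37313242 250.04603909] [578.44937791  59.93198878 289.99490972]fit.py:14: RuntimeWarning: Mean of empty slice.
  print(st[i].tolist(),np.round(c,1),np.round(s,1),round(a,1),'hi',hi[:,:2].mean(0).round(1),'zmax',np.percentile(P[:,2],98).round(1))
  ret = um.true_divide(
```

```bash
cat > fit2.py <<'E'
from h import *
from scipy.optimize import least_squares
def boxsdf(P,c,h):
    q=np.abs(P-c)-h
    return np.linalg.norm(np.maximum(q,0),axis=1)+np.minimum(q.max(1),0)
def sdf(P): # bracket frame; no bevel
    a=boxsdf(P,np.array([0,-23.5,0]),np.array([39,2.5,26]))
    b=boxsdf(P,np.array([0,0,-23.5]),np.array([39,26,2.5]))
    # bevelled plate: clip
    p=boxsdf(P,np.array([36,0,0]),np.array([3,26,26])); bev=(P[:,1]+P[:,2]-36)/np.sqrt(2); p=np.maximum(p,bev)
    return np.minimum(np.minimum(a,b),p)
def pose(v,mir):
    x,y,th,z=v; c,s=np.cos(th),np.sin(th)
    bx=np.array([c,s,0]); up=np.array([0,0,1.])
    if mir: by=up; bz=np.cross(bx,by)
    else: bz=up; by=np.cross(bz,bx)
    return np.stack([bx,by,bz],1),np.array([x,y,z])
def fit(X,x0,y0,th0,mir,z0=26,rad=62,zlo=3):
    P=X.reshape(-1,3); P=P[np.isfinite(P).all(1)]
    P=P[(np.hypot(P[:,0]-x0,P[:,1]-y0)<rad)&(P[:,2]>zlo+z0-26)&(P[:,2]<65+z0-26)]
    best=None
    for dt in np.radians([-15,0,15]):
        f=lambda v:(lambda Rm,t: sdf((P-t)@Rm))(*pose(v,mir))
        r=least_squares(f,[x0,y0,th0+dt,z0],loss='soft_l1',f_scale=2.0,x_scale=[1,1,.02,1])
        if best is None or r.cost<best.cost: best=r
    return best.x,best.cost/len(P),len(P)
if __name__=='__main__':
    z=np.load('pics/top0.npz');X=cloud(z['d'],z['K'],z['T'])
    z2=np.load('pics/side0.npz');X2=cloud(z2['d'],z2['K'],z2['T'])
    for nm,x,y,th,m in [('1',488,-211,200,1),('2',568,-259,167,0),('3',525,-344,193,1)]:
        for m_ in ([m,1-m]):
            v,c,n=fit(X,x,y,np.radians(th),m_); print(nm,'mir' if m_ else 'same',v[:2].round(1),np.degrees(v[2]).round(1),v[3].round(1),c.round(2),n)
    v,c,n=fit(X2,488,-211,np.radians(200),1); print('side 1',v[:2].round(1),np.degrees(v[2]).round(1),v[3].round(1),c.round(2),n)
    ty=np.array([.1236,.9923])
    s=np.array([449.5,122.])+105*ty
    v,c,n=fit(X,s[0],s[1],np.radians(172.9),0,z0=34,zlo=8,rad=50); print('sample exp',s,v[:2].round(1),np.degrees(v[2]).round(1),v[3],c,n)
E
python3 fit2.py
```

```text
1 mir [ 487.2 -204.5] 192.0 27.0 8.31 1014
1 same [ 493.  -219.5] 125.1 31.2 12.38 1014
2 same [ 568.3 -260.8] 167.2 27.0 6.08 819
2 mir [ 565.4 -268.7] 93.4 30.8 8.0 819
3 mir [ 524.3 -338.6] 190.8 27.4 8.23 1085
3 same [ 526.6 -338.7] 345.8 31.1 9.03 1085
side 1 [ 486.7 -199.1] 195.4 25.8 5.87 1217
sample exp [462.478  226.1915] [463.8 221.4] 173.0 37.907531972932205 0.9984448902844071 480
```

```bash
cat > plan.py <<'E'
from h import *
import sys
def cur():
    s=manip.sense(); M=rot(s['ee_rot']); yaw=np.degrees(np.arctan2(M[1,1],M[0,1])); return s,np.array(s['eef_pos']),yaw,M
def plan(wps,grip,p=None,yaw=None,M=None,vmax=50,rmax=9):
    """wps: list of (x,y,z,yaw_of_tool_y or None). ideal rows in tool axes (tool pointing down)"""
    s,p0,y0,M=cur()
    p=p0 if p is None else np.array(p,float); yaw=y0 if yaw is None else yaw
    rows=[]
    for w in wps:
        t=np.array(w[:3],float); ty=yaw if w[3] is None else w[3]
        dy=(ty-yaw+180)%360-180
        n=int(np.ceil(max(np.linalg.norm(t-p)/vmax,abs(dy)/rmax,1e-6)))
        d=(t-p)/n
        for k in range(n):
            c,sn=np.cos(np.radians(yaw)),np.sin(np.radians(yaw))
            rows.append([grip,round(-d[2]/1000,3),round((d[0]*c+d[1]*sn)/1000,3),round((d[0]*sn-d[1]*c)/1000,3),round(-dy/n,1)])
            yaw+=dy/n
        p=t
    return rows
def show(*a,**k):
    s,p,y,M=cur(); print('t',round(s['t'],2),'p',p.round(1),'yaw',round(y,1),'tilt',M[:,0].round(3),'F',np.round(s['ft_force'],1),'w',round(s['gripper_width'],1),'q',np.round(s['qpos'],2))
    r=plan(*a,**k)
    for i in range(0,len(r),5): print('['+','.join(str(x) for x in r[i:i+5])+']')
E
python3 - <<'E'
from plan import *
show([(420,130,230,40),(470,-200,230,12)],0.06)
E
```

```text
t 0.4 p [268.4 564.4 231.2] yaw 64.6 tilt [-0. -0. -1.] F [ 0.9  0.  -0. ] w 85.4 q [-1.23  0.43  0.03  1.57 -0.01  1.13 -0.08]
[[0.06, np.float64(0.0), np.float64(-0.033), np.float64(0.032), np.float64(2.5)],[0.06, np.float64(0.0), np.float64(-0.031), np.float64(0.034), np.float64(2.5)],[0.06, np.float64(0.0), np.float64(-0.03), np.float64(0.035), np.float64(2.5)],[0.06, np.float64(0.0), np.float64(-0.028), np.float64(0.036), np.float64(2.5)],[0.06, np.float64(0.0), np.float64(-0.027), np.float64(0.037), np.float64(2.5)]]
[[0.06, np.float64(0.0), np.float64(-0.025), np.float64(0.039), np.float64(2.5)],[0.06, np.float64(0.0), np.float64(-0.023), np.float64(0.04), np.float64(2.5)],[0.06, np.float64(0.0), np.float64(-0.022), np.float64(0.041), np.float64(2.5)],[0.06, np.float64(0.0), np.float64(-0.02), np.float64(0.041), np.float64(2.5)],[0.06, np.float64(0.0), np.float64(-0.018), np.float64(0.042), np.float64(2.5)]]
[[0.06, np.float64(-0.0), np.float64(-0.025), np.float64(0.041), np.float64(4.0)],[0.06, np.float64(-0.0), np.float64(-0.022), np.float64(0.042), np.float64(4.0)],[0.06, np.float64(-0.0), np.float64(-0.019), np.float64(0.044), np.float64(4.0)],[0.06, np.float64(-0.0), np.float64(-0.016), np.float64(0.045), np.float64(4.0)],[0.06, np.float64(-0.0), np.float64(-0.013), np.float64(0.046), np.float64(4.0)]]
[[0.06, np.float64(-0.0), np.float64(-0.009), np.float64(0.047), np.float64(4.0)],[0.06, np.float64(-0.0), np.float64(-0.006), np.float64(0.047), np.float64(4.0)]]
```

>>> drive_tool:
  deltas:
    - [[0.06, 0, -0.033, 0.032, 2.5], [0.06, 0, -0.031, 0.034, 2.5], [0.06, 0, -0.03, 0.035, 2.5], [0.06, 0, -0.028, 0.036, 2.5], [0.06, 0, -0.027, 0.037, 2.5]]
  grip_force: 40

```text
t: 1.02
eef_pos: [343.0, 344.8, 230.5]
ee_rot: [0.668, 0.231, 0.669, -0.229]
ft_force: [0.8, 0.4, 0.9]
gripper_width: 60.0
```

>>> drive_tool:
  deltas:
    - [[0.06, 0, -0.025, 0.039, 2.5], [0.06, 0, -0.023, 0.04, 2.5], [0.06, 0, -0.022, 0.041, 2.5], [0.06, 0, -0.02, 0.041, 2.5], [0.06, 0, -0.018, 0.042, 2.5]]

```text
t: 1.65
eef_pos: [419.6, 119.6, 231.2]
ee_rot: [0.639, 0.306, 0.638, -0.302]
ft_force: [0.9, 0.3, 0.7]
gripper_width: 60.0
```

>>> drive_tool:
  deltas:
    - [[0.06, 0, -0.025, 0.041, 4], [0.06, 0, -0.022, 0.042, 4], [0.06, 0, -0.019, 0.044, 4], [0.06, 0, -0.016, 0.045, 4], [0.06, 0, -0.013, 0.046, 4]]

```text
t: 2.28
eef_pos: [451.5, -124.8, 231.7]
ee_rot: [0.575, 0.416, 0.573, -0.41]
ft_force: [1.0, -0.0, 0.0]
gripper_width: 59.8
```

>>> drive_tool:
  deltas:
    - [[0.06, 0, -0.009, 0.047, 4], [0.06, 0, -0.006, 0.047, 4], [0.06, 0, 0, 0, 0], [0.06, 0, 0, 0, 0], [0.06, 0, 0, 0, 0]]

```text
t: 2.9
eef_pos: [463.7, -224.7, 231.8]
ee_rot: [0.543, 0.458, 0.541, -0.451]
ft_force: [-0.1, 0.4, 0.3]
gripper_width: 59.9
```

```bash
python3 - <<'E'
from plan import *
from fit2 import *
show([(470,-200,230,12)],0.06)
p,d,K,T=look('wrist','w1'); X=cloud(d,K,T)
s=p.astype(int); sat=s.max(-1)-s.min(-1)
X[(sat>25)]=np.nan
np.save('pics/X.npy',X)
for nm,x,y,th,m in [('1',488,-211,200,1),('2',568,-259,167,0),('3',525,-344,193,1)]:
    v,c,n=fit(X,x,y,np.radians(th),m,zlo=1.5,rad=56); print(nm,v[:2].round(1),np.degrees(v[2]).round(1),v[3].round(1),c.round(2),n)
E
```

```text
t 2.9 p [ 463.7 -224.7  231.8] yaw 10.1 tilt [ 0.009  0.005 -1.   ] F [-0.1  0.4  0.3] w 59.9 q [-0.16  0.28  0.65  1.88 -0.2   1.04  0.75]
[[0.06, np.float64(0.002), np.float64(0.01), np.float64(-0.023), np.float64(-1.9)]]
1 [ 484.  -201.6] 193.0 26.4 4.08 7075
2 [ 567.1 -259.8] 166.5 26.4 1.43 4595
3 [ 521.9 -337.1] 194.0 26.3 3.38 6469
```

View pics/w1.png

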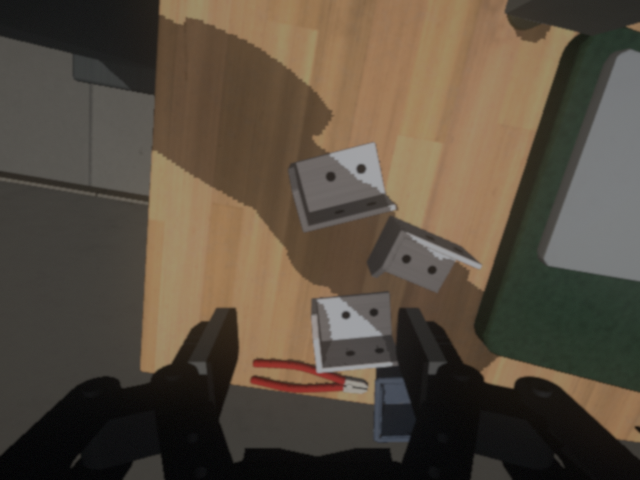

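```bash
cat > fw.py <<'E'
from h import *
from fit2 import *
def masked(fn,thr=0.16):
    z=np.load('pics/'+fn+'.npz');X=cloud(z['d'],z['K'],z['T']);s=z['p'].astype(float)
    s=cv2.GaussianBlur(s,(3,3),0); rs=(s.max(-1)-s.min(-1))/(s.max(-1)+1)
    bad=(rs>thr)|(z['d']<=0)|(s.max(-1)<20); 
    good=cv2.erode((~bad).astype(np.uint8),np.ones((3,3)))
    X[good==0]=np.nan
    return X,good,z
E
python3 - <<'E'
from fw import *
X,g,z=masked('w1')
im=z['p'][:,:,::-1].copy(); im[g==1]=im[g==1]//2+np.array([0,127,0],np.uint8)
K,T=z['K'],z['T'];Ti=np.linalg.inv(T)
for nm,x,y,th,m in [('1',488,-207,200,1),('2',568,-259,167,0),('3',525,-340,193,1)]:
    v,c,n=fit(X,x,y,np.radians(th),m,zlo=2,rad=52); print(nm,v[:2].round(1),np.degrees(v[2]).round(1),v[3].round(1),c.round(2),n)
    Rm,t=pose(v,m)
    B=np.array([[39,-26,-26],[39,26,-26],[-39,26,-26],[-39,-26,-26],[-39,-26,26],[39,-26,26],[39,-26,-26]])@Rm.T+t
    q=(B-T[:3,3])@T[:3,:3]; q=q@K.T; q=(q[:,:2]/q[:,2:]).astype(np.int32)
    cv2.polylines(im,[q],False,(0,0,255),1)
cv2.imwrite('pics/w1o.png',cv2.resize(im[120:420,200:520],(800,750))[:600])
E
```

```text
1 [ 485.3 -200.5] 203.5 26.3 0.75 5533
2 [ 567.2 -259.6] 166.3 26.3 0.49 3402
3 [ 521.7 -336.7] 195.6 26.3 1.01 5481
```

View pics/w1o.png

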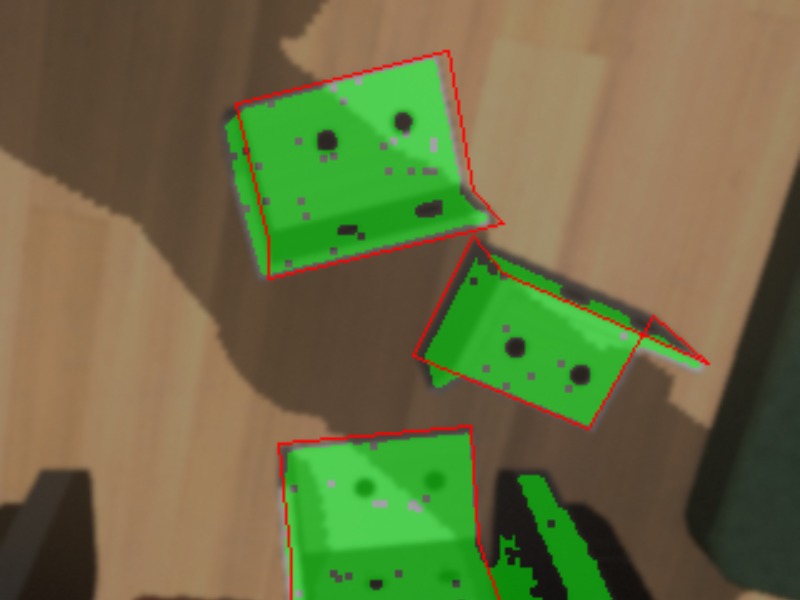

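```bash
sed -i 's/print(.\[.+.,.\.join(str(x) for x in r\[i:i+5\])+.\].)/print([[float(v) for v in x] for x in r[i:i+5]])/' plan.py; python3 - <<'E'
from plan import *
show([(445,-202.5,90,23.5),(445,-202.5,10,23.5)],0.04,vmax=45)
E
```

```text
t 2.95 p [ 463.8 -224.5  231.8] yaw 10.1 tilt [ 0.009  0.005 -1.   ] F [ 0.1 -0.  -0.1] w 60.2 q [-0.16  0.28  0.65  1.88 -0.2   1.04  0.75]
[[0.04, 0.035, -0.004, -0.006, -3.4], [0.04, 0.035, -0.003, -0.006, -3.4], [0.04, 0.035, -0.003, -0.007, -3.4], [0.04, 0.035, -0.003, -0.007, -3.4], [0.04, 0.04, 0.0, 0.0, -0.0]]
[[0.04, 0.04, 0.0, 0.0, -0.0]]
```

>>> drive_tool:
  deltas:
    - [[0.04, 0.035, -0.004, -0.006, -3.4], [0.04, 0.035, -0.003, -0.006, -3.4], [0.04, 0.035, -0.003, -0.007, -3.4], [0.04, 0.035, -0.003, -0.007, -3.4], [0.04, 0, 0, 0, 0]]

```text
t: 3.58
eef_pos: [447.6, -195.9, 89.6]
ee_rot: [0.598, 0.386, 0.593, -0.377]
ft_force: [0.1, 0.5, 0.5]
gripper_width: 40.0
```

```bash
python3 - <<'E'
from plan import *
show([(445,-202.5,10,23.5)],0.04,vmax=27)
look('wrist','w2')
E
```

```text
t 3.58 p [ 447.6 -195.9   89.6] yaw 24.7 tilt [ 0.013  0.007 -1.   ] F [0.1 0.5 0.5] w 40.0 q [-0.06  0.42  0.49  2.1  -0.33  0.69  1.08]
[[0.04, 0.027, -0.002, 0.002, 0.4], [0.04, 0.027, -0.002, 0.002, 0.4], [0.04, 0.027, -0.002, 0.002, 0.4]]
```

View pics/w2.png

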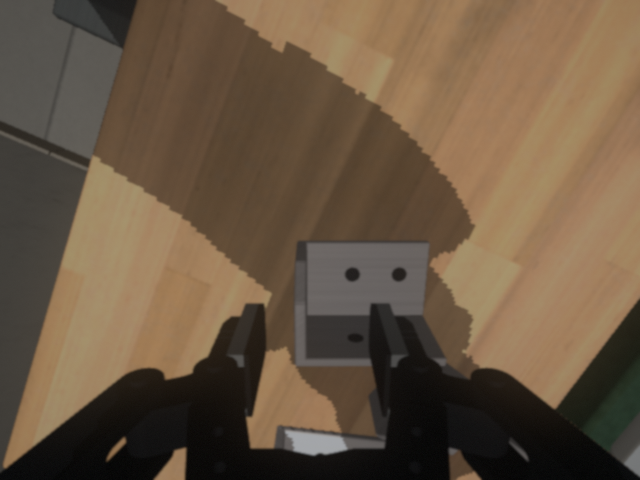

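>>> drive_tool:
  deltas:
    - [[0.04, 0.026, -0.002, 0.002, 0.4], [0.04, 0.026, -0.002, 0.002, 0.4], [0.04, 0.025, -0.002, 0.002, 0.4], [0.0, 0, 0, 0, 0], [0.0, 0, 0, 0, 0]]
  grip_force: 20

```text
t: 4.25
eef_pos: [456.1, -206.2, 20.8]
ee_rot: [0.599, 0.396, 0.582, -0.382]
ft_force: [1.4, 3.2, 0.4]
gripper_width: 5.9
```

>>> drive_tool:
  deltas:
    - [[0.0, 0, 0, 0, 0], [0.0, 0, 0, 0, 0], [0.0, -0.01, 0, 0, 0], [0.0, -0.015, 0, 0, 0], [0.0, 0, 0, 0, 0]]

```text
t: 4.88
eef_pos: [457.2, -206.4, 50.6]
ee_rot: [0.6, 0.396, 0.581, -0.381]
ft_force: [1.1, 0.6, -1.0]
gripper_width: 5.6
```

```bash
python3 - <<'E'
from plan import *
show([(445,-202.5,30,23.5)],0.04,vmax=27)
look('wrist','w3')
E
```

```text
t 4.88 p [ 457.2 -206.4   50.6] yaw 23.3 tilt [ 0.035  0.002 -0.999] F [ 1.1  0.6 -1. ] w 5.6 q [-0.    0.49  0.44  2.11 -0.4   0.58  1.14]
[[0.04, 0.021, -0.01, -0.008, -0.2]]
```

View pics/w3.png

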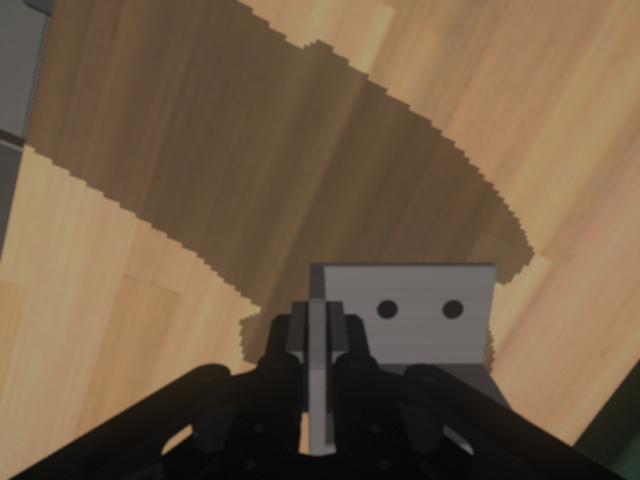

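>>> drive_tool:
  deltas:
    - [[0.0, 0.008, 0, 0, 0], [0.005, 0, 0, 0, 0], [0.0054, 0, 0, 0, 0], [0.0057, 0, 0, 0, 0], [0.0058, 0, 0, 0, 0]]

```text
t: 5.55
eef_pos: [456.4, -205.8, 40.5]
ee_rot: [0.6, 0.396, 0.582, -0.382]
ft_force: [-0.5, -0.1, -1.4]
gripper_width: 5.7
```

```bash
python3 - <<'E'
from plan import *
show([(445,-202.5,30,23.5)],0.04,vmax=27)
look('wrist','w4')
E
```

```text
t 5.55 p [ 456.4 -205.8   40.5] yaw 23.3 tilt [ 0.032  0.003 -0.999] F [-0.5 -0.1 -1.4] w 5.7 q [ 0.01  0.51  0.43  2.12 -0.42  0.56  1.15]
[[0.04, 0.01, -0.009, -0.008, -0.2]]
```

View pics/w4.png

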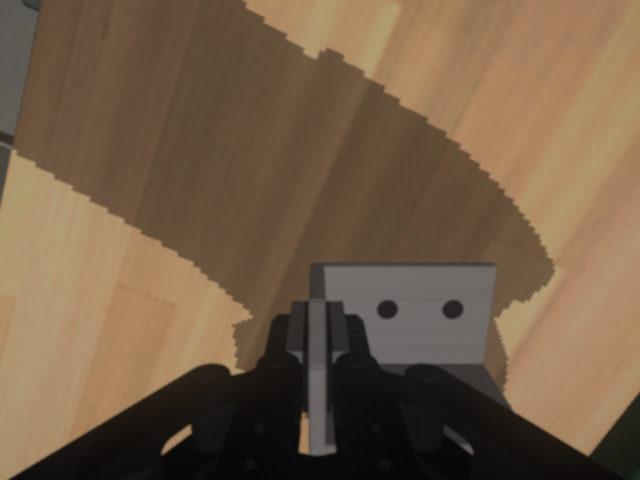

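>>> drive_tool:
  deltas:
    - [[0.0058, 0, 0, 0, 0], [0.0059, 0, 0, 0, 0], [0.0059, 0, 0, 0, 0], [0.006, 0, 0, 0, 0], [0.006, 0, 0, 0, 0]]

```text
t: 6.22
eef_pos: [456.5, -205.8, 40.6]
ee_rot: [0.6, 0.396, 0.581, -0.381]
ft_force: [-0.0, -0.6, -1.6]
gripper_width: 6.4
```

```bash
python3 - <<'E'
from plan import *
show([(445,-202.5,30,23.5)],0.04,vmax=27)
look('wrist','w5')
E
```

```text
t 6.22 p [ 456.5 -205.8   40.6] yaw 23.3 tilt [ 0.033  0.003 -0.999] F [-0.  -0.6 -1.6] w 6.4 q [ 0.01  0.51  0.43  2.12 -0.42  0.56  1.15]
[[0.04, 0.011, -0.009, -0.008, -0.2]]
```

View pics/w5.png

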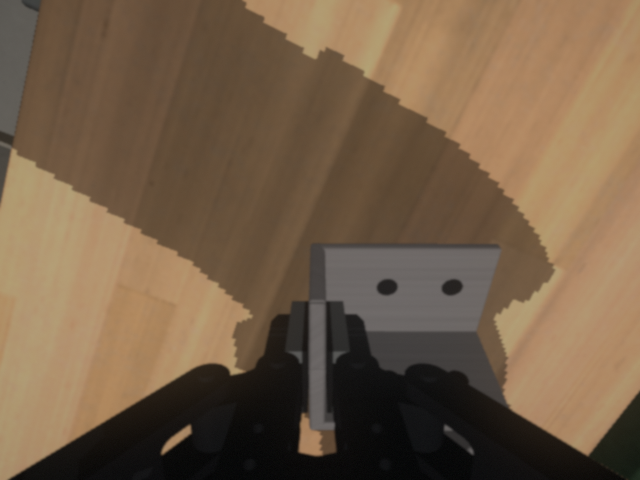

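It is pivoting in the loosened grip: the A flange's left edge has risen from row 263 to 244, and flange A is foreshortened. I'll carry on at this opening.

>>> drive_tool:
  deltas:
    - [[0.006, 0, 0, 0, 0], [0.006, 0, 0, 0, 0], [0.006, 0, 0, 0, 0], [0.006, 0, 0, 0, 0], [0.006, 0, 0, 0, 0]]

```text
t: 6.9
eef_pos: [456.6, -205.9, 40.7]
ee_rot: [0.6, 0.396, 0.581, -0.381]
ft_force: [0.5, 0.8, -0.9]
gripper_width: 6.3
```

```bash
python3 - <<'E'
from plan import *
show([(445,-202.5,30,23.5)],0.04,vmax=27)
look('wrist','w6')
E
```

```text
t 6.9 p [ 456.6 -205.9   40.7] yaw 23.3 tilt [ 0.033  0.003 -0.999] F [ 0.5  0.8 -0.9] w 6.3 q [ 0.01  0.51  0.43  2.12 -0.42  0.56  1.15]
[[0.04, 0.011, -0.009, -0.008, -0.2]]
```

View pics/w6.png

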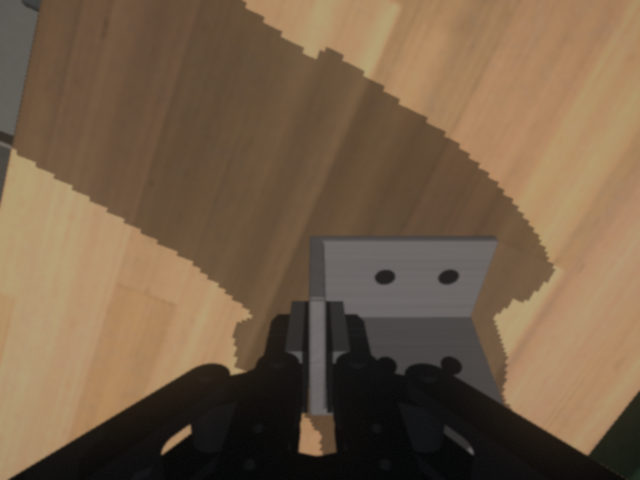

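```bash
cat > roll.py <<'E'
from fw import *
from plan import cur
def fitroll(fn,c0,yaw,roll0=20,verbose=True,rad=65):
    # roll about bracket x: 0 = lying on A (mirrored), 90 = on B
    X,g,z=masked(fn,0.16); P=X.reshape(-1,3);P=P[np.isfinite(P).all(1)]
    P=P[(np.linalg.norm(P-np.array(c0),axis=1)<rad)&(P[:,2]>2)]
    # only points visible not gripper: exclude dark handled by colour; robust loss
    def mk(v):
        Rm,t=pose([v[0],v[1],v[2],v[3]],1); 
        return Rm@R.from_euler('x',v[4]).as_matrix(),t
    best=None
    for r0 in (roll0,roll0+25,roll0+50):
        f=lambda v:(lambda Rm,t:sdf((P-t)@Rm))(*mk(v))
        r=least_squares(f,[c0[0],c0[1],np.radians(yaw),c0[2],np.radians(r0)],loss='soft_l1',f_scale=1.5,x_scale=[1,1,.02,1,.02])
        if best is None or r.cost<best.cost:best=r
    v=best.x;Rm,t=mk(v)
    cor=np.array([[s,a,b] for s in (39,-39) for a,b in [(-26,-26),(26,-26),(-26,26)]])@Rm.T+t
    if verbose: print('c',t.round(1),'yaw',np.degrees(v[2]).round(1),'roll',np.degrees(v[4]).round(1),'cost',round(best.cost/len(P),2),len(P),'corner z bend/Btip/Atip',cor[:,2].round(1))
    return Rm,t,v
E
python3 - <<'E'
from roll import *
for f,r0 in (('w3',0),('w5',0),('w6',0)):
  for sg in (1,-1): fitroll(f,(488,-208,45),203.3,0)
E
```

```text
c [ 493.5 -192.9   62.2] yaw 201.8 roll 0.2 cost 2.51 22324 corner z bend/Btip/Atip [36.3 88.3 36.1 36.3 88.3 36.1]
c [ 493.5 -192.9   62.2] yaw 201.8 roll 0.2 cost 2.51 22324 corner z bend/Btip/Atip [36.3 88.3 36.1 36.3 88.3 36.1]
c [ 491.8 -192.7   46.8] yaw 194.9 roll -16.0 cost 3.02 24573 corner z bend/Btip/Atip [14.6 64.6 29.  14.6 64.6 29. ]
c [ 491.8 -192.7   46.8] yaw 194.9 roll -16.0 cost 3.02 24573 corner z bend/Btip/Atip [14.6 64.6 29.  14.6 64.6 29. ]
c [ 491.6 -192.3   41.3] yaw 195.5 roll -21.1 cost 3.11 24146 corner z bend/Btip/Atip [ 7.7 56.2 26.4  7.7 56.2 26.4]
c [ 491.6 -192.3   41.3] yaw 195.5 roll -21.1 cost 3.11 24146 corner z bend/Btip/Atip [ 7.7 56.2 26.4  7.7 56.2 26.4]
```

>>> drive_tool:
  deltas:
    - [[0.006, -0.005, 0, 0, 0], [0.006, -0.005, 0, 0, 0], [0.006, -0.005, 0, 0, 0], [0.006, -0.005, 0, 0, 0], [0.006, 0, 0, 0, 0]]

```text
t: 7.58
eef_pos: [456.1, -206.0, 62.4]
ee_rot: [0.6, 0.396, 0.581, -0.381]
ft_force: [0.5, -0.3, -1.4]
gripper_width: 6.0
```

```bash
python3 - <<'E'
from plan import *
from roll import *
show([(445,-202.5,30,23.5)],0.04,vmax=27)
look('wrist','w7');fitroll('w7',(490,-200,55),203.3,-50)
look('side','s7')
z=np.load('pics/side0.npz')
p=np.load('pics/s7.npz')['p'][170:270,290:420,::-1];cv2.imwrite('pics/s7c.png',cv2.resize(p,(780,600),interpolation=cv2.INTER_CUBIC))
E
```

```text
t 7.58 p [ 456.1 -206.    62.4] yaw 23.3 tilt [ 0.034  0.003 -0.999] F [ 0.5 -0.3 -1.4] w 6.0 q [-0.02  0.47  0.46  2.11 -0.39  0.61  1.12]
[[0.04, 0.016, -0.004, -0.004, -0.1], [0.04, 0.016, -0.004, -0.004, -0.1]]
c [ 490.9 -192.2   62.8] yaw 196.0 roll -20.8 cost 1.85 22806 corner z bend/Btip/Atip [29.3 77.9 47.7 29.3 77.9 47.7]
```

View pics/w7.png

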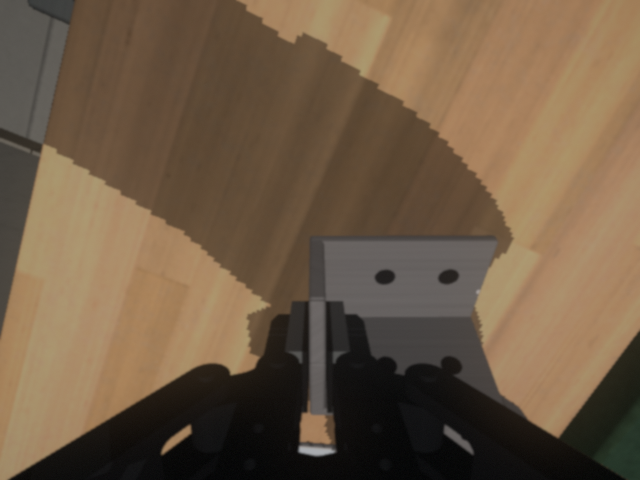

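View pics/s7c.png

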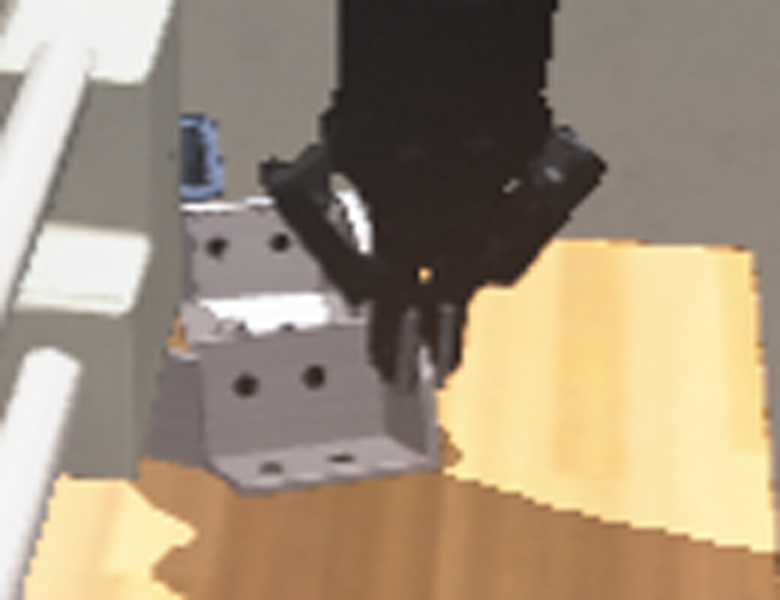

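>>> drive_tool:
  deltas:
    - [[0.006, 0, 0, 0, 0], [0.0061, 0, 0, 0, 0], [0.0061, 0, 0, 0, 0], [0.0061, 0, 0, 0, 0], [0.006, 0, 0, 0, 0]]

```text
t: 8.3
eef_pos: [455.4, -205.8, 61.5]
ee_rot: [0.599, 0.396, 0.582, -0.382]
ft_force: [0.0, 0.0, -1.1]
gripper_width: 6.1
```

```bash
python3 - <<'E'
from plan import *
from roll import *
show([(445,-202.5,30,23.5)],0.04,vmax=27)
look('wrist','w8');fitroll('w8',(490,-200,55),203.3,-60)
E
```

```text
t 8.3 p [ 455.4 -205.8   61.5] yaw 23.3 tilt [ 0.032  0.003 -0.999] F [ 0.   0.  -1.1] w 6.1 q [-0.02  0.47  0.46  2.11 -0.39  0.61  1.12]
[[0.04, 0.016, -0.004, -0.004, -0.1], [0.04, 0.016, -0.004, -0.004, -0.1]]
c [ 490.4 -192.    62. ] yaw 195.9 roll -20.8 cost 1.99 22612 corner z bend/Btip/Atip [28.4 77.  46.9 28.4 77.  46.9]
```

View pics/w8.png

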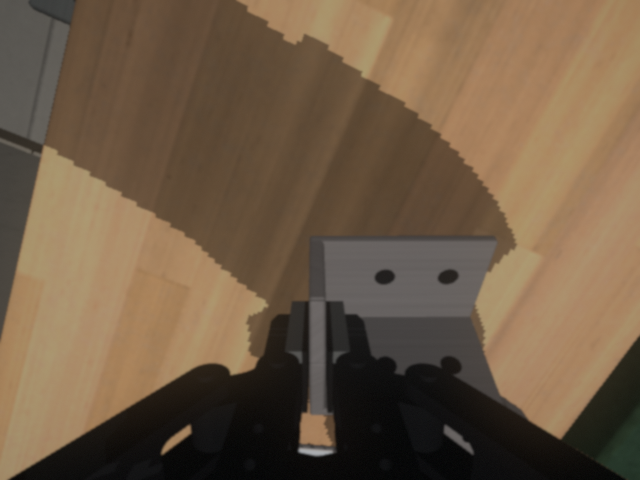

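>>> drive_tool:
  deltas:
    - [[0.0062, 0, 0, 0, 0], [0.0062, 0, 0, 0, 0], [0.0063, 0, 0, 0, 0], [0.0063, 0, 0, 0, 0], [0.006, 0, 0, 0, 0]]

```text
t: 8.98
eef_pos: [455.5, -205.8, 61.6]
ee_rot: [0.599, 0.396, 0.582, -0.382]
ft_force: [-0.1, -0.1, -1.1]
gripper_width: 6.0
```

```bash
python3 - <<'E'
from plan import *
from roll import *
show([(445,-202.5,30,23.5)],0.04,vmax=27)
look('wrist','w9');fitroll('w9',(490,-200,55),203.3,-60)
E
```

```text
t 8.97 p [ 455.5 -205.8   61.6] yaw 23.3 tilt [ 0.032  0.003 -0.999] F [-0.1 -0.1 -1.1] w 6.0 q [-0.02  0.47  0.46  2.11 -0.39  0.61  1.12]
[[0.04, 0.016, -0.004, -0.004, -0.1], [0.04, 0.016, -0.004, -0.004, -0.1]]
c [ 490.4 -189.3   56.7] yaw 199.4 roll -15.1 cost 2.46 22612 corner z bend/Btip/Atip [24.8 75.  38.4 24.8 75.  38.4]
```

View pics/w9.png

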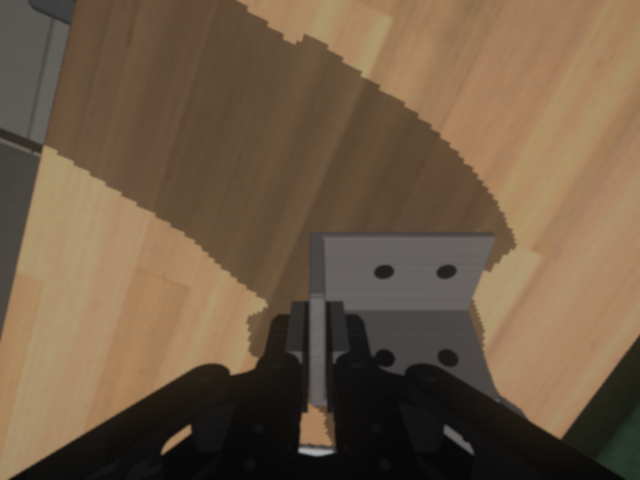

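>>> drive_tool:
  deltas:
    - [[0.0, 0.01, 0, 0, 0], [0.0, 0.01, 0, 0, 0], [0.005, 0.004, 0, 0, 0], [0.03, 0, 0, 0, 0], [0.03, 0, 0, 0, 0]]

```text
t: 9.65
eef_pos: [456.0, -204.7, 37.3]
ee_rot: [0.599, 0.397, 0.582, -0.38]
ft_force: [0.3, -0.3, 0.5]
gripper_width: 30.0
```

```bash
python3 - <<'E'
from plan import *
from roll import *
show([(445,-202.5,30,23.5)],0.04,vmax=27)
look('wrist','w10');fitroll('w10',(490,-200,30),203.3,-60)
E
```

```text
t 9.65 p [ 456.  -204.7   37.3] yaw 23.3 tilt [ 0.033  0.007 -0.999] F [ 0.3 -0.3  0.5] w 30.0 q [ 0.02  0.51  0.42  2.12 -0.42  0.56  1.15]
[[0.04, 0.007, -0.009, -0.006, -0.2]]
c [ 489.  -177.1   29.9] yaw 201.9 roll 10.9 cost 4.2 26066 corner z bend/Btip/Atip [ 9.3 60.4 -0.5  9.3 60.4 -0.5]
```

View pics/w10.png

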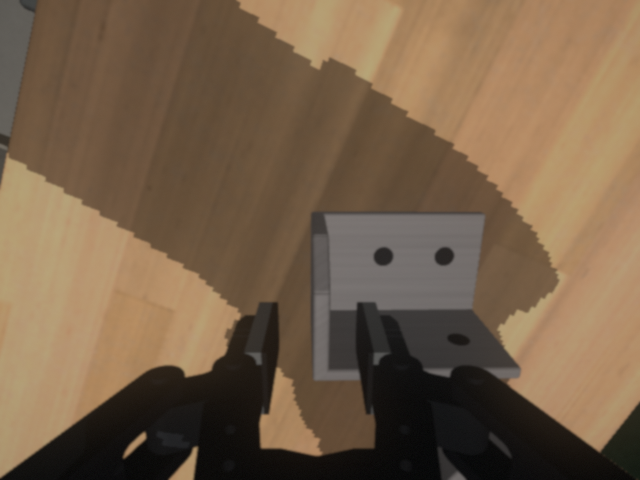

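```bash
cat > ff.py <<'E'
from fw import *
from plan import *
def flat(fn,x0,y0,th0,m,zmax=33,z0=26,zlo=2,rad=52):
    X,g,z=masked(fn); X=X.copy(); X[~(X[...,2]<zmax)]=np.nan
    v,c,n=fit(X,x0,y0,np.radians(th0),m,zlo=zlo,rad=rad,z0=z0)
    Rm,t=pose(v,m)
    pl=t+36*Rm[:,0]
    s,p,y,M=cur()
    # TCP in bracket coords
    print('c',t.round(1),'yaw',np.degrees(v[2]).round(1),'cost',round(c,2),n,'TCP in bracket',((p-t)@Rm).round(1))
    return Rm,t,np.degrees(v[2])
E
python3 - <<'E'
from ff import *
Rm,t,yaw=flat('w10',489,-185,203,1)
Rm,t,yaw=flat('w10',t[0],t[1],yaw,1)
g=t+36*Rm[:,0]+17*Rm[:,2]; print('grip xy',g)
show([(g[0],g[1],37,yaw-180),(g[0],g[1],10,yaw-180)],0.03,vmax=14)
E
```

```text
c [ 486.5 -175.4   26.3] yaw 202.7 cost 0.21 16963 TCP in bracket [ 39.5  11.  -15.2]
c [ 486.5 -175.4   26.3] yaw 202.7 cost 0.21 16963 TCP in bracket [ 39.5  11.  -15.2]
grip xy [ 446.77420432 -173.59902706   26.31773058]
t 9.7 p [ 456.  -204.6   37.3] yaw 23.3 tilt [ 0.033  0.007 -0.999] F [0.5 0.2 0.3] w 30.2 q [ 0.02  0.51  0.42  2.12 -0.42  0.56  1.15]
[[0.03, 0.0, 0.001, -0.011, 0.2], [0.03, 0.0, 0.001, -0.011, 0.2], [0.03, 0.0, 0.001, -0.011, 0.2], [0.03, 0.014, 0.0, 0.0, -0.0], [0.03, 0.014, 0.0, 0.0, -0.0]]
```

>>> drive_tool:
  deltas:
    - [[0.03, 0, 0.001, -0.011, 0.2], [0.03, 0, 0.001, -0.011, 0.2], [0.03, 0, 0.001, -0.011, 0.2], [0.03, 0.014, 0, 0, 0], [0.03, 0.013, 0, 0, 0]]

```text
t: 10.32
eef_pos: [446.5, -169.7, 8.8]
ee_rot: [0.597, 0.4, 0.58, -0.383]
ft_force: [0.2, 0.2, -0.9]
gripper_width: 30.2
```

```bash
python3 - <<'E'
from ff import *
look('wrist','w11')
Rm,t,yaw=flat('w11',486.5,-175.4,203,1,zmax=28)
g=t+36*Rm[:,0]+17*Rm[:,2]; print('grip xy',g)
show([(g[0],g[1],10,yaw-180)],0.03,vmax=14)
E
```

```text
c [ 486.3 -175.9   24.9] yaw 200.3 cost 0.9 10802 TCP in bracket [ 35.9 -17.5  20.2]
grip xy [ 446.66181202 -172.46075626   24.92645525]
t 10.38 p [ 445.7 -169.5    7.4] yaw 22.7 tilt [ 0.032  0.007 -0.999] F [ 0.1 -0.6 -0.8] w 30.3 q [-0.01  0.54  0.37  2.19 -0.48  0.46  1.13]
[[0.03, -0.003, -0.0, 0.003, 2.4]]
```

View pics/w11.png

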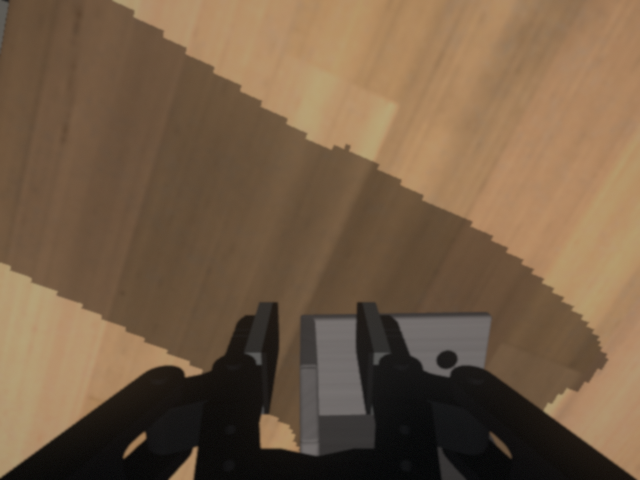

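>>> drive_tool:
  deltas:
    - [[0.03, -0.002, 0, 0.003, 0], [0.0, 0, 0, 0, 0], [0.0, 0, 0, 0, 0], [0.0, -0.012, 0, 0, 0], [0.0, -0.012, 0, 0, 0]]
  grip_force: 20

```text
t: 11.0
eef_pos: [445.1, -173.7, 33.8]
ee_rot: [0.595, 0.4, 0.581, -0.384]
ft_force: [0.4, -0.9, -1.0]
gripper_width: 5.7
```

>>> drive_tool:
  deltas:
    - [[0.0056, 0, 0, 0, 0], [0.0058, 0, 0, 0, 0], [0.0059, 0, 0, 0, 0], [0.006, 0, 0, 0, 0], [0.006, 0, 0, 0, 0]]

```text
t: 11.62
eef_pos: [445.9, -173.5, 35.1]
ee_rot: [0.596, 0.4, 0.581, -0.384]
ft_force: [-0.6, -0.1, 1.9]
gripper_width: 6.1
```

```bash
python3 - <<'E'
from ff import *
show([(446,-170,10,22)],0.03,vmax=14)
look('wrist','w12')
E
```

```text
t 11.62 p [ 445.9 -173.5   35.1] yaw 22.7 tilt [ 0.031  0.007 -0.999] F [-0.6 -0.1  1.9] w 6.1 q [-0.05  0.49  0.42  2.17 -0.43  0.53  1.1 ]
[[0.03, 0.013, 0.001, -0.002, 0.3], [0.03, 0.013, 0.001, -0.002, 0.3]]
```

View pics/w12.png

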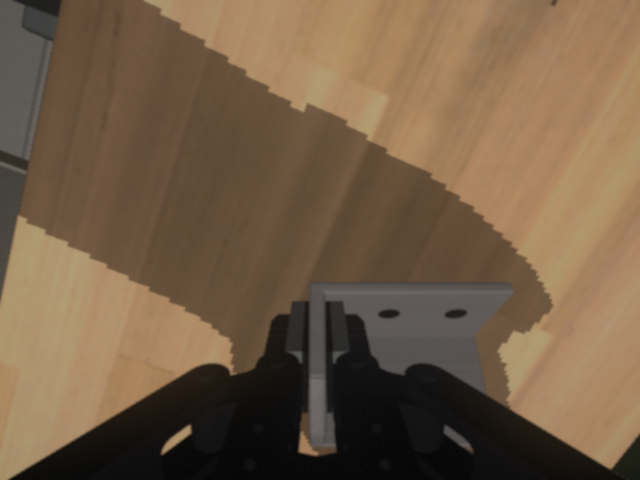

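>>> drive_tool:
  deltas:
    - [[0.006, -0.006, 0, 0, 0], [0.006, -0.006, 0, 0, 0], [0.006, -0.004, 0, 0, 0], [0.006, 0, 0, 0, 0], [0.006, 0, 0, 0, 0]]

```text
t: 12.3
eef_pos: [445.3, -173.8, 52.3]
ee_rot: [0.596, 0.4, 0.581, -0.384]
ft_force: [-1.0, 0.2, -1.2]
gripper_width: 6.1
```

```bash
python3 - <<'E'
from ff import *
show([(446,-170,10,22)],0.03,vmax=14)
look('wrist','w13');look('side','s13')
p=np.load('pics/s13.npz')['p'][190:280,290:410,::-1];cv2.imwrite('pics/s13c.png',cv2.resize(p,(800,600),interpolation=cv2.INTER_CUBIC))
E
```

```text
t 12.3 p [ 445.3 -173.8   52.3] yaw 22.7 tilt [ 0.031  0.007 -0.999] F [-1.   0.2 -1.2] w 6.1 q [-0.07  0.46  0.45  2.17 -0.41  0.56  1.08]
[[0.03, 0.011, 0.001, -0.001, 0.2], [0.03, 0.011, 0.001, -0.001, 0.2], [0.03, 0.011, 0.001, -0.001, 0.2], [0.03, 0.011, 0.001, -0.001, 0.2]]
```

View pics/w13.png

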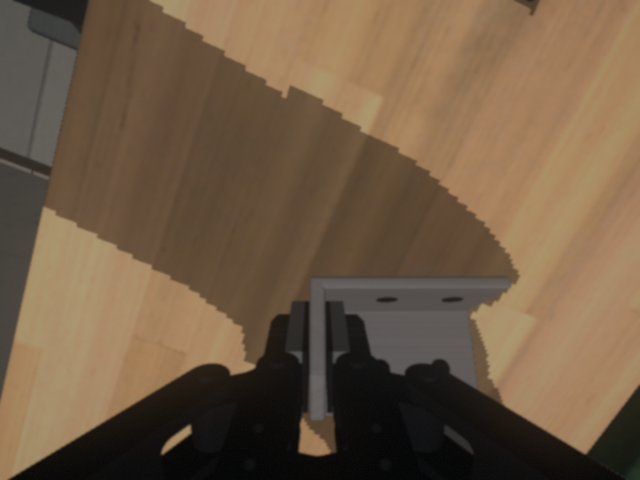

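View pics/s13c.png

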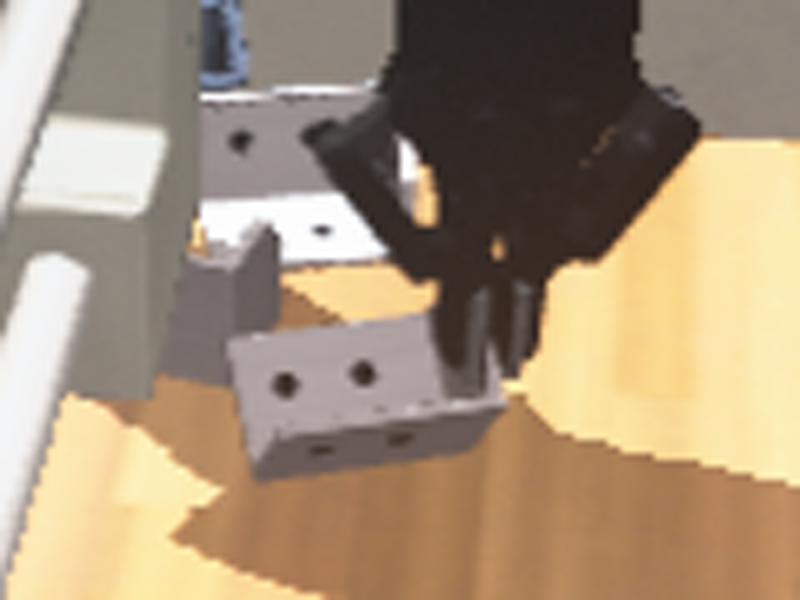

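```bash
cat > rr.py <<'E'
from ff import *
def rollfit(fn,c0,yaw,roll0,zmax,fixyaw=True,rad=60):
    X,g,z=masked(fn); P=X.reshape(-1,3);P=P[np.isfinite(P).all(1)]
    P=P[(np.linalg.norm(P[:,:2]-np.array(c0[:2]),axis=1)<rad)&(P[:,2]>4)&(P[:,2]<zmax)]
    def mk(v):
        Rm,t=pose([v[0],v[1],np.radians(yaw)+(0 if fixyaw else v[4]),v[2]],1); return Rm@R.from_euler('x',v[3]).as_matrix(),t
    best=None
    for r0 in (roll0-25,roll0,roll0+25):
        f=lambda v:(lambda Rm,t:sdf((P-t)@Rm))(*mk(v))
        r=least_squares(f,[*c0,np.radians(r0),0],loss='soft_l1',f_scale=1.,x_scale=[1,1,1,.02,.02])
        if best is None or r.cost<best.cost:best=r
    Rm,t=mk(best.x); s,p,y,M=cur()
    yl=np.array([-np.sin(np.radians(yaw-180)),np.cos(np.radians(yaw-180)),0]) # left dir
    bend=t+Rm@np.array([39,-26,-26]); 
    print('c',t.round(1),'roll',np.degrees(best.x[3]).round(1),'cost',round(best.cost/len(P),2),len(P),'bend z',bend[2].round(1),'TCP rel bend: left',((p-bend)@yl).round(1),'up',(p-bend)[2].round(1),'TCP in bracket',((p-t)@Rm).round(1))
    return Rm,t
E
python3 - <<'E'
from rr import *
for zm in (50,60,75,90):rollfit('w13',(480,-165,60),202.7,-45,zm)
E
```

```text
c [ 483.7 -177.7   52.5] roll -51.4 cost 0.16 8641 bend z 15.9 TCP rel bend: left 14.4 up 36.3 TCP in bracket [ 34.  -14.6  11.3]
c [ 486.4 -175.7   45.5] roll -51.5 cost 0.17 11301 bend z 8.9 TCP rel bend: left 13.6 up 43.3 TCP in bracket [37.3 -9.7 16.3]
c [ 488.  -175.4   52.6] roll -50.3 cost 0.77 13727 bend z 16.0 TCP rel bend: left 14.7 up 36.2 TCP in bracket [ 38.9 -14.2  11.2]
c [ 479.2 -171.2   52.1] roll -99.9 cost 2.11 15254 bend z 31.0 TCP rel bend: left -19.4 up 21.2 TCP in bracket [ 32.4 -10.6  -1.8]
```

```bash
python3 - <<'E'
from rr import *
show([(440,-150,90,15),(405.5,60,90,-7.1)],0.0,vmax=48)
E
```

```text
t 12.4 p [ 445.2 -173.8   52.2] yaw 22.7 tilt [ 0.031  0.007 -0.999] F [-0.3  0.3 -2.3] w 6.0 q [-0.07  0.46  0.45  2.17 -0.41  0.56  1.08]
[[0.0, -0.038, 0.004, -0.024, 7.7], [0.0, -0.0, 0.004, -0.042, 4.4], [0.0, -0.0, 0.001, -0.043, 4.4], [0.0, -0.0, -0.002, -0.042, 4.4], [0.0, -0.0, -0.006, -0.042, 4.4]]
[[0.0, -0.0, -0.009, -0.042, 4.4]]
```

>>> drive_tool:
  deltas:
    - [[0.0, -0.038, 0.004, -0.024, 7.7], [0.0, 0, 0.004, -0.042, 4.4], [0.0, 0, 0.001, -0.043, 4.4], [0.0, 0, -0.002, -0.042, 4.4], [0.0, 0, -0.006, -0.042, 4.4]]
  grip_force: 40

```text
t: 13.02
eef_pos: [412.6, 18.1, 91.3]
ee_rot: [0.489, 0.527, 0.476, -0.507]
ft_force: [1.1, -0.3, -2.3]
gripper_width: 4.8
```

```bash
python3 - <<'E'
from rr import *
show([(405.5,60,90,-7.1)],0.0,vmax=48)
E
```

```text
t 13.03 p [412.6  18.1  91.3] yaw -4.0 tilt [ 0.033  0.005 -0.999] F [ 1.1 -0.3 -2.3] w 4.8 q [-0.72  0.32  0.69  2.3  -0.38  0.59  0.18]
[[0.0, 0.001, -0.01, -0.041, 3.1]]
```

>>> drive_tool:
  deltas:
    - [[0.0, 0, -0.009, -0.04, 3.1], [0.0, 0, 0, 0, 0], [0.0, 0.015, 0, 0, 0], [0.0, 0, 0, 0, 0], [0.0, 0, 0, 0, 0]]

```text
t: 13.65
eef_pos: [406.3, 62.0, 76.2]
ee_rot: [0.475, 0.539, 0.463, -0.519]
ft_force: [-0.6, -0.3, -1.2]
gripper_width: 4.6
```

```bash
python3 - <<'E'
from rr import *
show([(405.5,60,60,-7.1)],0.0,vmax=48)
look('wrist','w14')
for zm in (70,80):rollfit('w14',(441,58,70),172.9,-50,zm)
E
```

```text
t 13.65 p [406.3  62.   76.2] yaw -6.9 tilt [ 0.033  0.006 -0.999] F [-0.6 -0.3 -1.2] w 4.6 q [-0.81  0.35  0.67  2.31 -0.42  0.55  0.07]
[[0.0, 0.016, -0.001, 0.002, 0.2]]
c [441.5  71.   30.4] roll -12.7 cost 4.55 29677 bend z -0.7 TCP rel bend: left 6.3 up 76.9 TCP in bracket [33.9 47.6 -3. ]
c [442.8  73.5  34.5] roll -1.3 cost 6.86 33029 bend z 7.9 TCP rel bend: left 9.5 up 68.3 TCP in bracket [ 34.8  42.  -15. ]
```

View pics/w14.png

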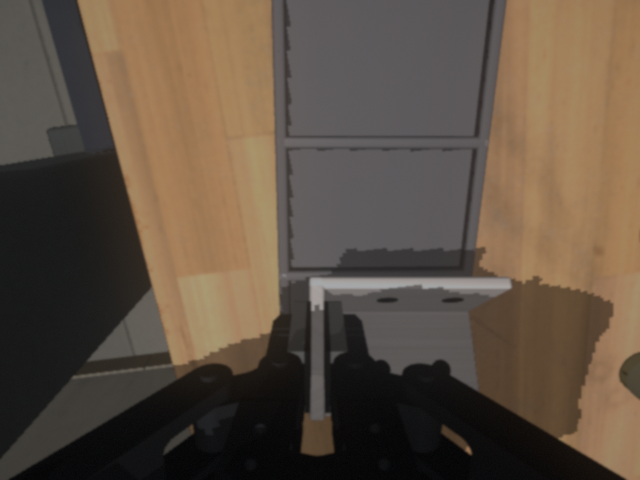

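>>> drive_tool:
  deltas:
    - [[0.0, 0.01, 0, 0.002, 0], [0.0, 0.008, 0, 0, 0], [0.0, 0.004, 0, 0, 0], [0.0, 0, 0, 0, 0], [0.0, 0, 0, 0, 0]]

```text
t: 14.32
eef_pos: [407.1, 59.2, 52.9]
ee_rot: [0.475, 0.539, 0.462, -0.519]
ft_force: [0.5, 0.1, -1.2]
gripper_width: 4.6
```

```bash
python3 - <<'E'
from rr import *
show([(405.5,60,50,-7.1)],0.0,vmax=48)
look('wrist','w15')
E
```

```text
t 14.32 p [407.1  59.2  52.9] yaw -7.0 tilt [ 0.033  0.006 -0.999] F [ 0.5  0.1 -1.2] w 4.6 q [-0.75  0.4   0.61  2.33 -0.49  0.49  0.13]
[[0.0, 0.003, -0.002, -0.001, 0.1]]
```

View pics/w15.png

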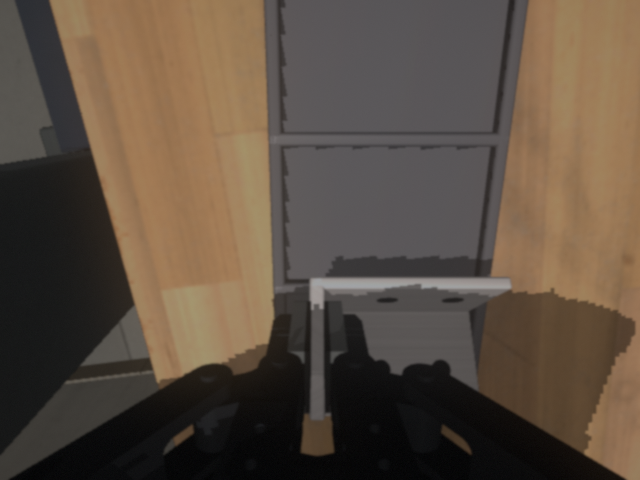

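>>> drive_tool:
  deltas:
    - [[0.0, 0.003, 0, 0, 0], [0.0, 0.002, 0, 0, 0], [0.0, 0, 0, 0, 0], [0.0, 0, 0, 0, 0], [0.0, 0, 0, 0, 0]]

```text
t: 15.0
eef_pos: [407.8, 61.5, 51.0]
ee_rot: [0.474, 0.541, 0.464, -0.517]
ft_force: [-1.4, -2.4, 1.5]
gripper_width: 4.5
```

>>> drive_tool:
  deltas:
    - [[0.0059, 0, 0, 0.004, 0], [0.006, 0, 0, 0.004, 0], [0.006, 0, 0, 0.004, 0], [0.006, 0, 0, 0.002, 0], [0.006, 0, 0, 0, 0]]

```text
t: 15.62
eef_pos: [406.5, 47.0, 50.8]
ee_rot: [0.474, 0.541, 0.464, -0.516]
ft_force: [0.2, -0.9, 1.8]
gripper_width: 6.4
```

```bash
python3 - <<'E'
from rr import *
show([(405.5,60,50,-7.1)],0.0,vmax=48)
look('wrist','w16')
E
```

```text
t 15.62 p [406.5  47.   50.8] yaw -6.9 tilt [ 0.035  0.013 -0.999] F [ 0.2 -0.9  1.8] w 6.4 q [-0.7   0.4   0.59  2.34 -0.51  0.48  0.18]
[[0.0, 0.001, -0.003, -0.013, 0.2]]
```

View pics/w16.png

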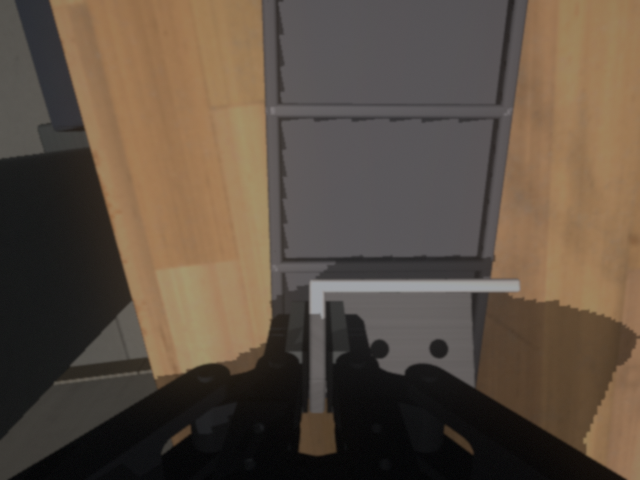

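>>> drive_tool:
  deltas:
    - [[0.006, 0, 0, 0.004, 0], [0.006, 0, 0, 0.004, 0], [0.025, 0, 0, 0, 0], [0.025, 0, 0, 0, 0], [0.025, -0.02, 0, 0, 0]]

```text
t: 16.3
eef_pos: [403.9, 37.8, 70.0]
ee_rot: [0.474, 0.541, 0.464, -0.517]
ft_force: [0.5, 0.2, 0.5]
gripper_width: 25.3
```

```bash
python3 - <<'E'
from rr import *
show([(405.5,60,50,-7.1)],0.0,vmax=48)
look('wrist','w17')
E
```

```text
t 16.3 p [403.9  37.8  70. ] yaw -6.9 tilt [ 0.033  0.012 -0.999] F [0.5 0.2 0.5] w 25.3 q [-0.73  0.36  0.65  2.33 -0.45  0.53  0.15]
[[0.0, 0.02, -0.001, -0.022, 0.2]]
```

View pics/w17.png

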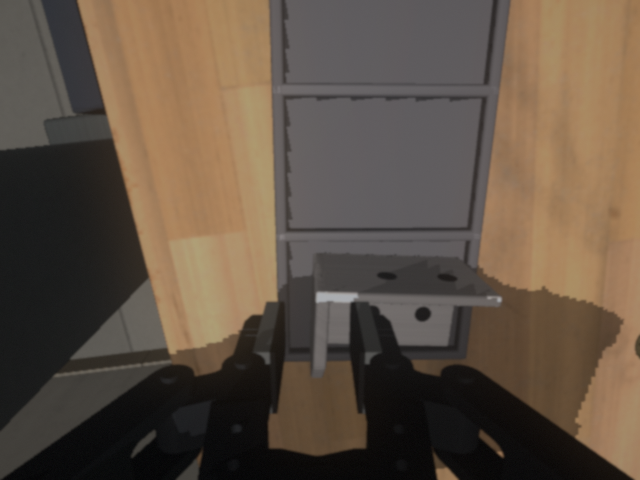

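>>> drive_tool:
  deltas:
    - [[0.025, -0.04, 0, -0.01, 0], [0.025, -0.04, 0, -0.01, 0], [0.025, 0, 0, 0, 0], [0.025, 0, 0, 0, 0], [0.025, 0, 0, 0, 0]]

```text
t: 16.98
eef_pos: [404.5, 57.3, 153.6]
ee_rot: [0.474, 0.542, 0.464, -0.517]
ft_force: [0.2, 0.1, 0.3]
gripper_width: 25.0
```

```bash
cat > tray.py <<'E'
from rr import *
TC=np.array([449.5,122.0]); TY=np.array([.1236,.9923]); TX=np.array([.9923,-.1236])
def PK(i): return TC+(105-70*i)*TY
def intray(fn,i,zmax=62,x0=None):
    X,g,z=masked(fn); X=X.copy(); X[~(X[...,2]<zmax)]=np.nan
    c=PK(i) if x0 is None else x0
    # exclude tray: points above z=17
    v,cst,n=fit(X,c[0],c[1],np.radians(172.9),0,zlo=9,z0=34,rad=52)
    Rm,t=pose(v,0); d=t[:2]-PK(i)
    print('pocket',i,'c',t.round(1),'yaw',np.degrees(v[2]).round(1),'cost',round(cst,2),n,'off tray x,y',(d@TX).round(1),(d@TY).round(1))
    return Rm,t,np.degrees(v[2])
E
python3 - <<'E'
from tray import *
show([(405.5,60,50,-7.1)],0.0,vmax=48)
look('wrist','w18')
intray('w18',3)
E
```

```text
t 16.98 p [404.5  57.3 153.6] yaw -6.9 tilt [ 0.035  0.013 -0.999] F [0.2 0.1 0.3] w 25.0 q [-0.98  0.18  0.83  2.24 -0.21  0.75 -0.12]
[[0.0, 0.035, 0.0, -0.001, 0.1], [0.0, 0.035, 0.0, -0.001, 0.1], [0.0, 0.035, 0.0, -0.001, 0.1]]
pocket 3 c [438.5  14.7  34.2] yaw 170.6 cost 0.07 3637 off tray x,y 2.4 -2.8
```

View pics/w18.png

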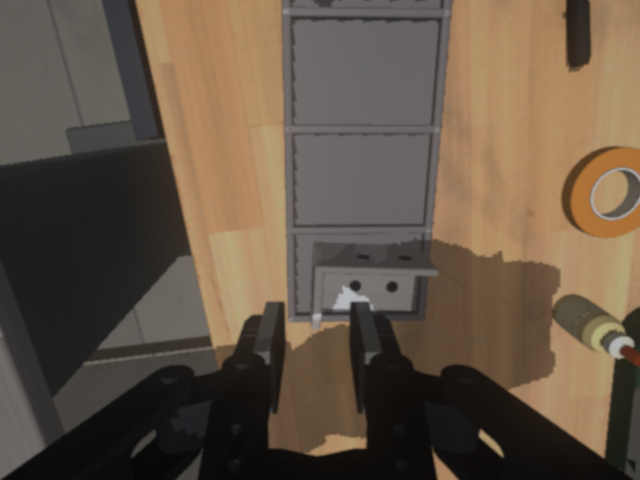

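```bash
python3 - <<'E'
from tray import *
show([(430,-120,150,3),(472,-290,150,15.6)],0.03,vmax=50)
E
```

```text
t 17.02 p [404.3  57.2 153.5] yaw -6.9 tilt [ 0.035  0.013 -0.999] F [-0.7  0.1  0.9] w 25.1 q [-0.98  0.18  0.83  2.24 -0.21  0.75 -0.12]
[[0.03, 0.001, 0.012, 0.043, -2.5], [0.03, 0.001, 0.01, 0.044, -2.5], [0.03, 0.001, 0.008, 0.044, -2.5], [0.03, 0.001, 0.006, 0.044, -2.5], [0.03, -0.0, 0.008, 0.043, -3.1]]
[[0.03, -0.0, 0.006, 0.043, -3.1], [0.03, -0.0, 0.003, 0.044, -3.1], [0.03, -0.0, 0.001, 0.044, -3.1]]
```

>>> drive_tool:
  deltas:
    - [[0.03, 0.001, 0.012, 0.043, -2.5], [0.03, 0.001, 0.01, 0.044, -2.5], [0.03, 0.001, 0.008, 0.044, -2.5], [0.03, 0.001, 0.006, 0.044, -2.5], [0.03, 0, 0.008, 0.043, -3.1]]

```text
t: 17.65
eef_pos: [440.8, -165.8, 144.0]
ee_rot: [0.534, 0.479, 0.525, -0.459]
ft_force: [0.8, 0.2, -0.1]
gripper_width: 30.1
```

>>> drive_tool:
  deltas:
    - [[0.03, 0, 0.006, 0.043, -3.1], [0.03, 0, 0.003, 0.044, -3.1], [0.03, 0, 0.001, 0.044, -3.1], [0.03, 0, 0, 0, 0], [0.03, 0, 0, 0, 0]]

```text
t: 18.27
eef_pos: [470.5, -302.2, 137.4]
ee_rot: [0.568, 0.433, 0.562, -0.417]
ft_force: [-0.4, 1.0, 0.9]
gripper_width: 30.0
```

```bash
python3 - <<'E'
from tray import *
look('wrist','w20')
Rm,t,yaw=flat('w20',521.7,-336.7,195.6,1,zmax=60)
flat('w20',567,-260,166,0,zmax=60)
g=t+36*Rm[:,0]+17*Rm[:,2]; print('grip',g)
show([(g[0],g[1],70,yaw-180),(g[0],g[1],10,yaw-180)],0.03,vmax=30)
E
```

```text
c [ 521.1 -337.1   26.6] yaw 195.9 cost 0.16 7175 TCP in bracket [ 39.2 111.   47.4]
c [ 566.9 -260.2   26.6] yaw 166.3 cost 0.57 7937 TCP in bracket [ 83.8  63.7 111. ]
grip [ 481.8398254  -330.61434472   26.59409629]
t 18.32 p [ 470.4 -302.3  137.6] yaw 16.0 tilt [ 0.02   0.013 -1.   ] F [ 0.5 -0.6  0.8] w 29.8 q [ 0.    0.48  0.68  1.9  -0.42  0.89  1.18]
[[0.03, 0.023, 0.001, 0.01, 0.0], [0.03, 0.023, 0.001, 0.01, 0.0], [0.03, 0.023, 0.001, 0.01, 0.0], [0.03, 0.03, 0.0, 0.0, -0.0], [0.03, 0.03, 0.0, 0.0, -0.0]]
```

View pics/w20.png

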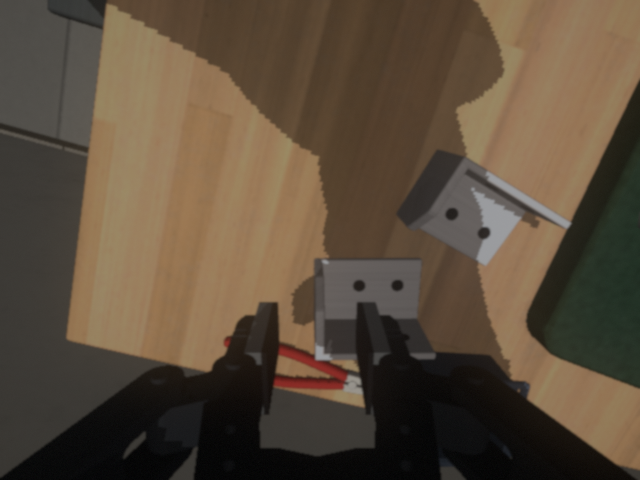

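>>> drive_tool:
  deltas:
    - [[0.03, 0.023, 0, 0.011, 0], [0.03, 0.023, 0, 0.011, 0], [0.03, 0.023, 0, 0.01, 0], [0.03, 0.028, 0, 0, 0], [0.03, 0.027, 0, 0, 0]]
  grip_force: 20

```text
t: 18.95
eef_pos: [484.5, -325.4, 11.0]
ee_rot: [0.57, 0.433, 0.563, -0.414]
ft_force: [0.6, -0.4, 0.4]
gripper_width: 29.8
```

```bash
python3 - <<'E'
from tray import *
look('wrist','w21')
Rm,t,yaw=flat('w21',521.,-337,195.9,1,zmax=28)
g=np.array([521.1,-337.1])
R0,t0=pose([521.1,-337.1,np.radians(195.9),26],1); s,p,y,M=cur(); print('TCP in br (old fit)',((p-t0)@R0).round(1))
show([(481.8,-330.6,9,15.9)],0.03,vmax=30)
E
```

```text
c [ 522.7 -329.4   28.5] yaw 196.0 cost 0.61 8209 TCP in bracket [ 36.6 -20.6  16.2]
TCP in br (old fit) [ 33.  -18.1  23.1]
t 19.0 p [ 483.  -323.9    7.9] yaw 16.4 tilt [ 0.019  0.018 -1.   ] F [-1.3  1.5 -2.1] w 30.0 q [ 0.15  0.69  0.53  1.92 -0.59  0.68  1.34]
[[0.03, -0.001, -0.003, 0.006, 0.5]]
```

>>> drive_tool:
  deltas:
    - [[0.03, -0.002, -0.002, 0.007, 0], [0.0, 0, 0, 0, 0], [0.0, 0, 0, 0, 0], [0.0, -0.012, 0, 0, 0], [0.0, -0.018, 0, 0, 0]]
  grip_force: 20

```text
t: 19.62
eef_pos: [482.6, -330.6, 43.1]
ee_rot: [0.568, 0.432, 0.565, -0.414]
ft_force: [0.0, -0.3, -2.4]
gripper_width: 6.0
```

```bash
python3 - <<'E'
from tray import *
show([(450,-190,55,15.9)],0.0,vmax=45)
look('wrist','w22')
E
```

```text
t 19.62 p [ 482.6 -330.6   43.1] yaw 16.5 tilt [ 0.019  0.018 -1.   ] F [ 0.  -0.3 -2.4] w 6.0 q [ 0.13  0.65  0.58  1.9  -0.54  0.75  1.31]
[[0.0, -0.003, 0.002, -0.036, 0.2], [0.0, -0.003, 0.002, -0.036, 0.2], [0.0, -0.003, 0.002, -0.036, 0.2], [0.0, -0.003, 0.002, -0.036, 0.2]]
```

View pics/w22.png

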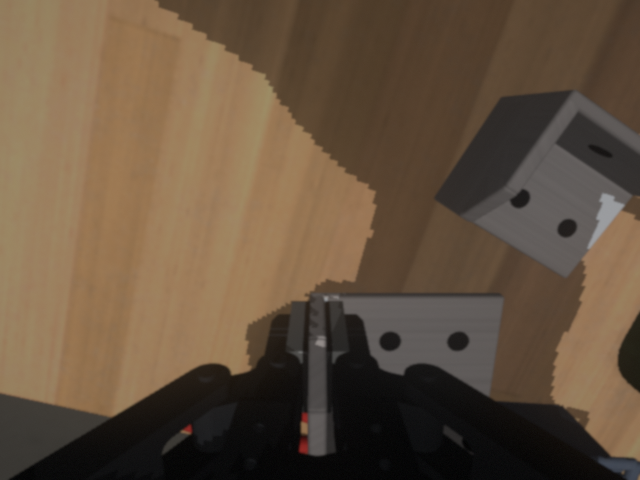

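>>> drive_tool:
  deltas:
    - [[0.0, -0.03, -0.03, 0, 0], [0.0, -0.004, -0.02, -0.02, 0], [0.0, 0, 0.002, -0.045, 0], [0.0, 0, 0.004, -0.045, 0], [0.0, 0, 0.006, -0.035, 0]]

```text
t: 20.3
eef_pos: [405.2, -205.8, 85.9]
ee_rot: [0.572, 0.434, 0.559, -0.414]
ft_force: [1.2, -0.1, -1.6]
gripper_width: 5.6
```

```bash
python3 - <<'E'
from tray import *
show([(445,-185,50,15.9)],0.0,vmax=45)
E
```

```text
t 20.3 p [ 405.2 -205.8   85.9] yaw 16.2 tilt [ 0.031  0.012 -0.999] F [ 1.2 -0.1 -1.6] w 5.6 q [-0.14  0.4   0.66  2.2  -0.45  0.65  1.13]
[[0.0, 0.018, 0.022, -0.004, 0.2], [0.0, 0.018, 0.022, -0.004, 0.2]]
```

>>> drive_tool:
  deltas:
    - [[0.0, 0.018, 0.02, -0.004, 0], [0.0, 0.016, 0.02, -0.004, 0], [0.0056, 0, 0, 0, 0], [0.0058, 0, 0, 0, 0], [0.0059, 0, 0, 0, 0]]

```text
t: 20.92
eef_pos: [443.7, -183.7, 56.6]
ee_rot: [0.574, 0.435, 0.558, -0.412]
ft_force: [-0.1, 0.2, -1.7]
gripper_width: 5.7
```

>>> drive_tool:
  deltas:
    - [[0.006, 0, 0, 0, 0], [0.006, 0, 0, 0, 0], [0.006, 0, 0, 0, 0], [0.006, 0, 0, 0, 0], [0.0059, 0, 0, 0, 0]]

```text
t: 21.55
eef_pos: [443.2, -184.8, 57.5]
ee_rot: [0.574, 0.436, 0.558, -0.412]
ft_force: [0.3, 1.0, -1.5]
gripper_width: 5.9
```

```bash
python3 - <<'E'
from tray import *
show([(445,-185,50,15.9)],0.0,vmax=45)
look('wrist','w23')
s,p,y,M=cur(); yw=np.radians(y); c0=p+36*np.array([np.cos(yw),np.sin(yw),0])
for zm in (45,55): rollfit('w23',(c0[0],c0[1],50),y+180,-45,zm)
E
```

```text
t 21.55 p [ 443.2 -184.8   57.5] yaw 16.3 tilt [ 0.038  0.013 -0.999] F [ 0.3  1.  -1.5] w 5.9 q [-0.15  0.48  0.6   2.17 -0.53  0.6   1.12]
[[0.0, 0.007, 0.002, 0.001, 0.4]]
c [ 476.8 -187.8   39.6] roll -58.6 cost 0.27 11480 bend z 3.9 TCP rel bend: left 3.7 up 53.6 TCP in bracket [31.4 -1.2 21.7]
c [ 479.4 -182.5   37. ] roll -59.1 cost 0.24 13923 bend z 1.3 TCP rel bend: left -1.0 up 56.1 TCP in bracket [35.4  3.7 21.6]
```

View pics/w23.png

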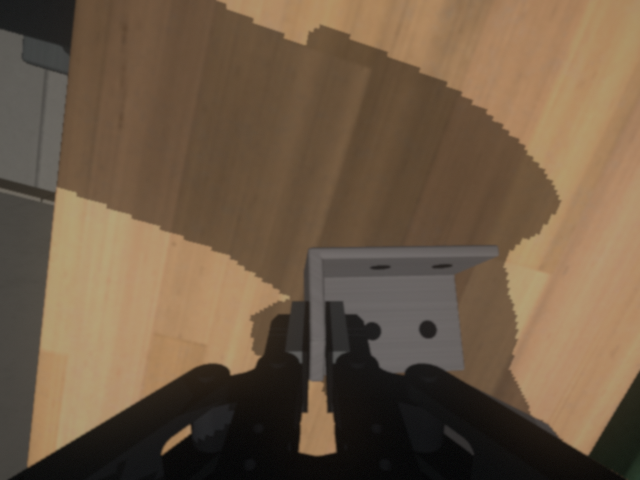

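>>> drive_tool:
  deltas:
    - [[0.0, 0, 0, 0, 0], [0.0, -0.006, 0, 0, 0], [0.0, 0, 0, -0.025, 0], [0.0, 0, 0, -0.025, 0], [0.0, 0, 0, 0, 0]]
  grip_force: 40

```text
t: 22.22
eef_pos: [429.0, -136.3, 64.7]
ee_rot: [0.574, 0.436, 0.557, -0.413]
ft_force: [0.3, -1.1, -0.7]
gripper_width: 3.7
```

>>> drive_tool:
  deltas:
    - [[0.0, 0.006, 0, 0, 0], [0.0, 0.005, 0, 0.004, 0], [0.0, 0, 0, 0.004, 0], [0.03, 0, 0, 0.003, 0], [0.03, 0, 0, 0, 0]]

```text
t: 22.85
eef_pos: [433.5, -150.9, 53.6]
ee_rot: [0.574, 0.437, 0.556, -0.414]
ft_force: [-0.4, 0.4, 1.5]
gripper_width: 29.8
```

```bash
python3 - <<'E'
from tray import *
show([(445,-185,50,15.9)],0.0,vmax=45)
look('wrist','w24')
E
```

```text
t 22.85 p [ 433.5 -150.9   53.6] yaw 16.0 tilt [ 0.041  0.012 -0.999] F [-0.4  0.4  1.5] w 29.8 q [-0.22  0.46  0.6   2.22 -0.54  0.56  1.07]
[[0.0, 0.004, 0.002, 0.036, 0.1]]
```

View pics/w24.png

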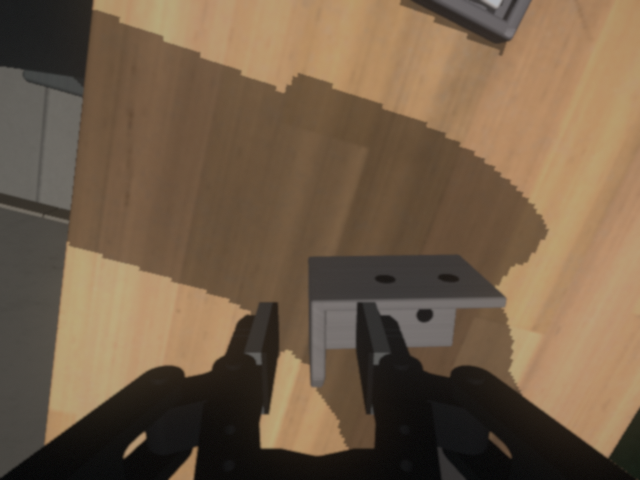

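```bash
python3 - <<'E'
from tray import *
for zm in (30,45,60):
    Rm,t,yaw=flat('w24',465,-160,196,0,zmax=zm)
g=t+36*Rm[:,0]-5*Rm[:,1]; print('grip',g)
show([(g[0],g[1],54,yaw-180),(g[0],g[1],12,yaw-180)],0.03,vmax=22)
E
```

```text
c [ 471.1 -157.4   26.4] yaw 196.0 cost 0.09 5763 TCP in bracket [ 34.4 -16.8  27.3]
c [ 471.1 -157.4   26.4] yaw 196.0 cost 0.08 7938 TCP in bracket [ 34.4 -16.8  27.3]
c [ 473.5 -156.7   26.4] yaw 196.0 cost 0.15 11889 TCP in bracket [ 36.8 -16.8  27.3]
grip [ 437.4789852  -161.85568993   26.36915706]
t 22.9 p [ 433.5 -150.7   53.6] yaw 16.0 tilt [ 0.041  0.012 -0.999] F [-0.1 -0.4  0.7] w 29.7 q [-0.22  0.46  0.6   2.22 -0.54  0.56  1.07]
[[0.03, -0.0, 0.001, 0.012, 0.0], [0.03, 0.021, 0.0, 0.0, -0.0], [0.03, 0.021, 0.0, 0.0, -0.0]]
```

>>> drive_tool:
  deltas:
    - [[0.03, 0, 0, 0.012, 0], [0.03, 0.02, -0.001, 0, 0], [0.03, 0.02, -0.001, 0, 0], [0.03, 0, 0, 0, 0], [0.0, 0, 0, 0, 0]]
  grip_force: 50

```text
t: 23.52
eef_pos: [438.7, -166.2, 13.4]
ee_rot: [0.575, 0.438, 0.554, -0.414]
ft_force: [-0.6, 0.9, 0.5]
gripper_width: 12.8
```

>>> drive_tool:
  deltas:
    - [[0.0, 0, 0, 0, 0], [0.0, 0, 0, 0, 0], [0.0, -0.025, 0, 0, 0], [0.0, -0.025, 0, 0, 0], [0.0, 0, 0, 0, 0]]

```text
t: 24.15
eef_pos: [437.0, -166.6, 66.0]
ee_rot: [0.575, 0.438, 0.554, -0.413]
ft_force: [-0.2, 0.2, -2.0]
gripper_width: 5.7
```

```bash
python3 - <<'E'
from tray import *
look('wrist','w25')
i=2; g=PK(i)-36*TX+5*TY; print(g)
show([(420,-70,70,5),(g[0],g[1],70,-7.1)],0.0,vmax=45)
E
```

```text
[410.0692  96.6806]
t 24.2 p [ 436.6 -166.3   65.2] yaw 16.0 tilt [ 0.044  0.01  -0.999] F [ 0.4  0.8 -2.1] w 5.4 q [-0.21  0.45  0.63  2.2  -0.52  0.6   1.08]
[[0.0, -0.002, 0.004, -0.032, 3.7], [0.0, -0.002, 0.001, -0.033, 3.7], [0.0, -0.002, -0.001, -0.033, 3.7], [0.0, -0.0, 0.001, -0.042, 3.0], [0.0, -0.0, -0.001, -0.042, 3.0]]
[[0.0, -0.0, -0.003, -0.042, 3.0], [0.0, -0.0, -0.005, -0.041, 3.0]]
```

View pics/w25.png

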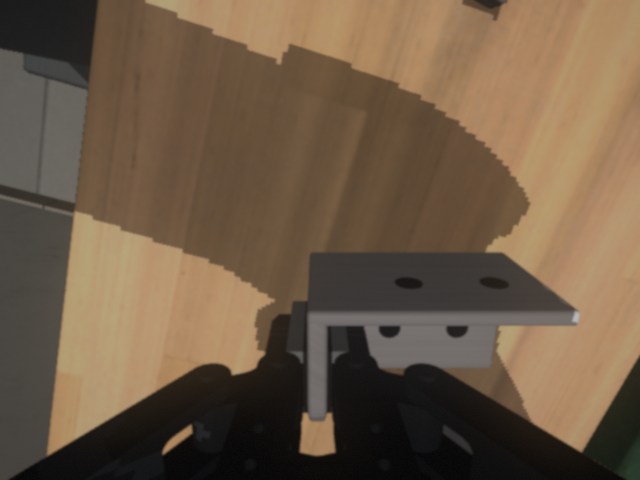

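```bash
python3 - <<'E'
from tray import *
g=PK(2)-36*TX+0.5*TY; print(g)
show([(425,-80,100,5),(g[0],g[1],100,-7.1)],0.0,vmax=45)
E
```

```text
[409.513    92.21525]
t 24.2 p [ 436.6 -166.3   65.2] yaw 16.0 tilt [ 0.044  0.01  -0.999] F [ 0.4  0.8 -2.1] w 5.4 q [-0.21  0.45  0.63  2.2  -0.52  0.6   1.08]
[[0.0, -0.012, 0.004, -0.029, 3.7], [0.0, -0.012, 0.002, -0.029, 3.7], [0.0, -0.012, 0.001, -0.029, 3.7], [0.0, -0.0, -0.0, -0.043, 3.0], [0.0, -0.0, -0.002, -0.043, 3.0]]
[[0.0, -0.0, -0.005, -0.043, 3.0], [0.0, -0.0, -0.007, -0.043, 3.0]]
```

>>> drive_tool:
  deltas:
    - [[0.0, -0.014, 0.004, -0.029, 3.7], [0.0, -0.013, 0.002, -0.029, 3.7], [0.0, -0.012, 0.001, -0.029, 3.7], [0.0, 0, 0, -0.043, 3.0], [0.0, 0, -0.002, -0.043, 3.0]]

```text
t: 24.82
eef_pos: [415.3, 7.7, 103.0]
ee_rot: [0.499, 0.521, 0.483, -0.496]
ft_force: [0.8, -0.0, -1.6]
gripper_width: 5.4
```

>>> drive_tool:
  deltas:
    - [[0.0, 0, -0.005, -0.043, 3.0], [0.0, 0, -0.007, -0.043, 3.0], [0.0, 0, 0, 0, 0], [0.0, 0, 0, 0, 0], [0.0, 0, 0, 0, 0]]

```text
t: 25.45
eef_pos: [406.1, 99.4, 100.6]
ee_rot: [0.472, 0.544, 0.457, -0.521]
ft_force: [0.3, 0.3, -0.8]
gripper_width: 5.2
```

```bash
python3 - <<'E'
from tray import *
look('wrist','w26')
s,p,y,M=cur(); yw=np.radians(y)
Rm,t,yw2=flat('w26',p[0]+36*np.cos(yw),p[1]+36*np.sin(yw),y+180,0,zmax=110,z0=p[2]+14,zlo=12)
d=t[:2]-PK(2); print('off',d@TX,d@TY)
g=PK(2)-36*TX+0.5*TY
show([(g[0],g[1],50,-7.1)],0.0,vmax=22)
E
```

```text
c [437.4  94.  114.6] yaw 172.2 cost 0.08 1925 TCP in bracket [ 31.8  -0.9 -14. ]
off -8.518499526928291 5.738071063664869
t 25.5 p [406.1  99.2 100.6] yaw -7.8 tilt [ 0.039  0.006 -0.999] F [-0.3 -0.7 -1.8] w 5.5 q [-1.08  0.35  0.9   2.29 -0.47  0.64  0.03]
[[0.0, 0.017, 0.001, 0.002, -0.2], [0.0, 0.017, 0.001, 0.002, -0.2], [0.0, 0.017, 0.001, 0.002, -0.2]]
```

View pics/w26.png

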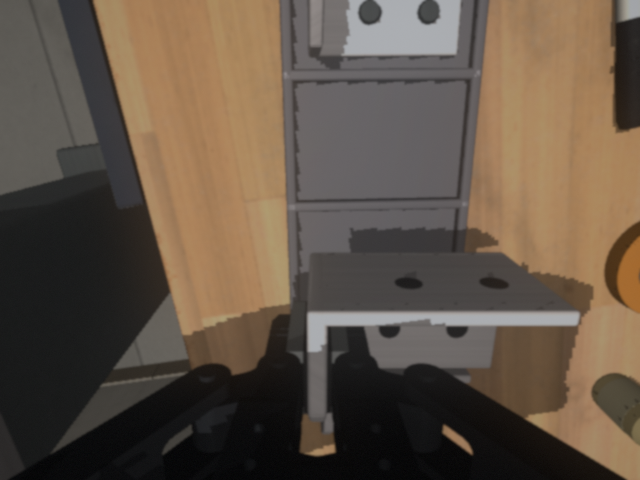

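>>> drive_tool:
  deltas:
    - [[0.0, 0.018, 0, 0.003, -0.4], [0.0, 0.018, 0, 0.003, -0.3], [0.0, 0.018, 0, 0.001, 0], [0.0, 0, 0, 0, 0], [0.0, 0, 0, 0, 0]]

```text
t: 26.12
eef_pos: [408.8, 88.1, 46.0]
ee_rot: [0.474, 0.544, 0.458, -0.52]
ft_force: [-0.3, 0.8, -1.5]
gripper_width: 5.6
```

```bash
python3 - <<'E'
from tray import *
look('wrist','w27')
s,p,y,M=cur(); yw=np.radians(y)
Rm,t,yw2=flat('w27',p[0]+36*np.cos(yw),p[1]+36*np.sin(yw),y+180,0,zmax=110,z0=p[2]+14,zlo=12)
d=t[:2]-PK(2); print('off',d@TX,d@TY)
g=PK(2)-36*TX+0.5*TY
show([(g[0],g[1],23,-7.1)],0.0,vmax=22)
E
```

```text
c [443.6  82.2  73.6] yaw 172.7 cost 2.17 21233 TCP in bracket [ 35.3  -1.6 -27.6]
off -0.9185812498492307 -5.217610399273681
t 26.18 p [408.8  88.3  46.1] yaw -7.6 tilt [ 0.041  0.006 -0.999] F [-0.4 -0.5 -2.3] w 5.4 q [-0.9   0.45  0.73  2.33 -0.64  0.5   0.21]
[[0.0, 0.012, 0.0, -0.002, -0.2], [0.0, 0.012, 0.0, -0.002, -0.2]]
```

View pics/w27.png

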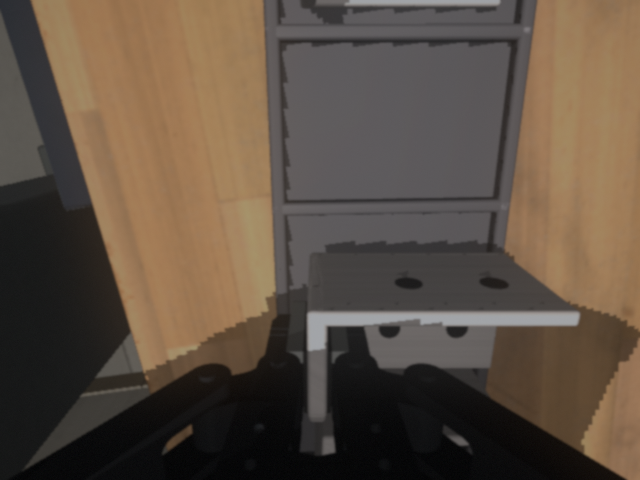

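>>> drive_tool:
  deltas:
    - [[0.0, 0, 0, -0.004, -0.4], [0.0, 0.012, 0, 0, 0], [0.0, 0.008, 0, 0, 0], [0.0, 0.003, 0, 0, 0], [0.0, 0, 0, 0, 0]]

```text
t: 26.8
eef_pos: [411.8, 94.3, 24.2]
ee_rot: [0.476, 0.543, 0.46, -0.516]
ft_force: [-0.6, 0.4, -1.9]
gripper_width: 5.2
```

>>> drive_tool:
  deltas:
    - [[0.0, 0.002, -0.001, 0.001, 0], [0.0, 0.002, 0, 0, 0], [0.025, 0, 0, 0, 0], [0.025, 0, 0, 0, 0], [0.025, -0.02, 0, 0, 0]]

```text
t: 27.42
eef_pos: [410.0, 93.4, 41.0]
ee_rot: [0.476, 0.544, 0.461, -0.516]
ft_force: [0.5, -0.1, -0.2]
gripper_width: 24.7
```

>>> drive_tool:
  deltas:
    - [[0.025, -0.055, 0, 0, 0], [0.025, -0.055, 0, 0, 0], [0.025, 0, 0, 0, 0], [0.025, 0, 0, 0, 0], [0.025, 0, 0, 0, 0]]

```text
t: 28.05
eef_pos: [404.6, 92.6, 153.3]
ee_rot: [0.476, 0.543, 0.461, -0.516]
ft_force: [-0.2, 0.6, -0.2]
gripper_width: 24.7
```

```bash
python3 - <<'E'
from tray import *
look('wrist','w28'); intray('w28',2); intray('w28',3)
show([(430,-120,150,-5),(495,-230,150,-13.7)],0.03,vmax=50)
E
```

```text
pocket 2 c [448.2  85.2  53.1] yaw 176.4 cost 14.18 4574 off tray x,y 3.3 -1.7
pocket 3 c [439.4  19.4  34.5] yaw 170.6 cost 0.35 3490 off tray x,y 2.6 1.9
t 28.1 p [404.4  92.4 153.1] yaw -7.0 tilt [ 0.042  0.009 -0.999] F [-0.5 -0.5 -0.2] w 24.8 q [-1.22  0.24  1.05  2.24 -0.31  0.76 -0.09]
[[0.03, 0.001, 0.01, 0.042, -0.4], [0.03, 0.001, 0.01, 0.042, -0.4], [0.03, 0.001, 0.01, 0.042, -0.4], [0.03, 0.001, 0.009, 0.042, -0.4], [0.03, 0.001, 0.009, 0.042, -0.4]]
[[0.03, -0.0, 0.025, 0.035, 2.9], [0.03, -0.0, 0.027, 0.033, 2.9], [0.03, -0.0, 0.028, 0.032, 2.9]]
```

View pics/w28.png

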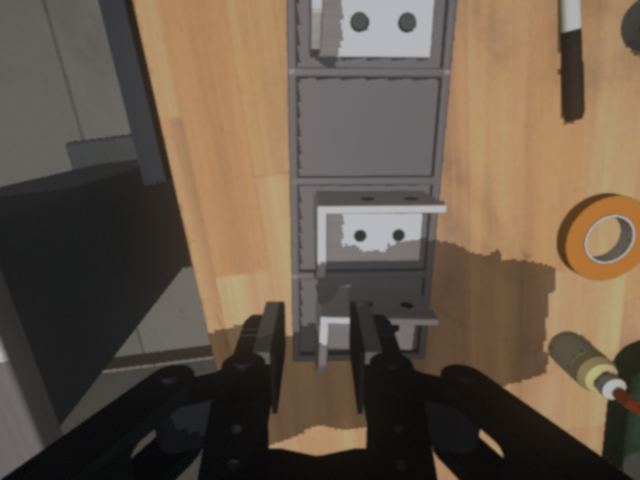

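>>> drive_tool:
  deltas:
    - [[0.03, 0, 0.01, 0.042, -0.4], [0.03, 0, 0.01, 0.042, -0.4], [0.03, 0, 0.01, 0.042, -0.4], [0.03, 0, 0.009, 0.042, -0.4], [0.03, 0, 0.009, 0.042, -0.4]]

```text
t: 28.72
eef_pos: [428.3, -126.4, 148.3]
ee_rot: [0.486, 0.53, 0.472, -0.51]
ft_force: [0.9, -0.2, -0.7]
gripper_width: 29.8
```

>>> drive_tool:
  deltas:
    - [[0.03, 0, 0.025, 0.035, 2.9], [0.03, 0, 0.027, 0.033, 2.9], [0.03, 0, 0.028, 0.03, 2.9], [0.03, 0, 0, 0, 0], [0.03, 0, 0, 0, 0]]

```text
t: 29.35
eef_pos: [491.1, -243.8, 143.0]
ee_rot: [0.437, 0.566, 0.431, -0.55]
ft_force: [0.0, 0.2, 0.1]
gripper_width: 29.8
```

```bash
python3 - <<'E'
from tray import *
look('wrist','w30')
Rm,t,yaw=flat('w30',567,-260,166.3,0,zmax=60)
g=t+36*Rm[:,0]-5*Rm[:,1]; print('grip',g)
show([(g[0],g[1],75,yaw-180),(g[0],g[1],12,yaw-180)],0.03,vmax=30)
E
```

```text
c [ 567.1 -259.9   26.6] yaw 166.3 cost 0.16 6342 TCP in bracket [ 77.5   2.3 116.6]
grip [ 533.3293134  -246.47114269   26.61426042]
t 29.4 p [ 491.3 -243.7  143.2] yaw -14.3 tilt [ 0.024  0.007 -1.   ] F [-0.9 -0.3  0.5] w 30.0 q [-0.26  0.52  0.91  1.93 -0.54  0.93  0.67]
[[0.03, 0.023, 0.014, -0.003, -0.2], [0.03, 0.023, 0.014, -0.003, -0.2], [0.03, 0.023, 0.014, -0.002, -0.2], [0.03, 0.021, 0.0, -0.0, -0.0], [0.03, 0.021, 0.0, -0.0, -0.0]]
[[0.03, 0.021, 0.0, -0.0, -0.0]]
```

View pics/w30.png

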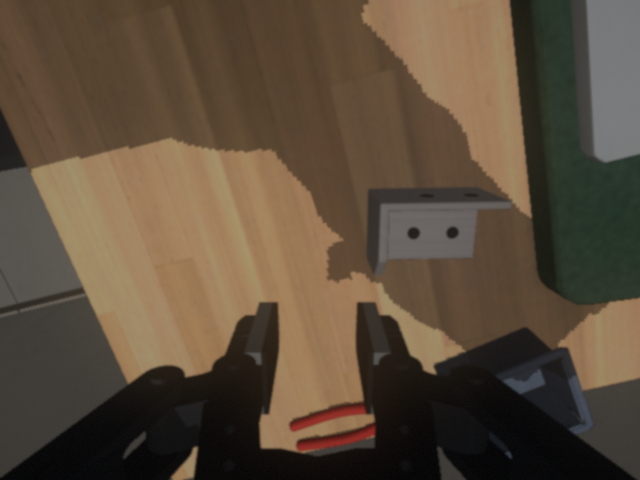

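>>> drive_tool:
  deltas:
    - [[0.03, 0.018, 0.013, -0.002, -0.2], [0.03, 0.018, 0.014, -0.002, -0.2], [0.03, 0.018, 0.013, -0.002, -0.2], [0.03, 0, 0, 0, 0], [0.03, 0, 0, 0, 0]]

```text
t: 30.02
eef_pos: [531.6, -242.1, 88.2]
ee_rot: [0.44, 0.564, 0.436, -0.546]
ft_force: [-0.7, -0.9, 0.2]
gripper_width: 30.0
```

```bash
python3 - <<'E'
from tray import *
show([(533.3,-246.5,12,-13.7)],0.03,vmax=30)
E
```

```text
t 30.02 p [ 531.6 -242.1   88.2] yaw -13.5 tilt [ 0.022  0.012 -1.   ] F [-0.7 -0.9  0.2] w 30.0 q [-0.2   0.64  0.82  1.89 -0.64  0.88  0.71]
[[0.03, 0.025, 0.001, 0.001, 0.1], [0.03, 0.025, 0.001, 0.001, 0.1], [0.03, 0.025, 0.001, 0.001, 0.1]]
```

>>> drive_tool:
  deltas:
    - [[0.03, 0.025, 0, 0.002, 0], [0.03, 0.025, 0, 0.002, 0], [0.03, 0.024, 0, 0.002, 0], [0.03, 0, 0, 0, 0], [0.0, 0, 0, 0, 0]]
  grip_force: 50

```text
t: 30.65
eef_pos: [531.9, -247.0, 17.7]
ee_rot: [0.441, 0.565, 0.435, -0.545]
ft_force: [-0.5, 0.2, -0.9]
gripper_width: 12.7
```

>>> drive_tool:
  deltas:
    - [[0.0, 0, 0, 0, 0], [0.0, 0, 0, 0, 0], [0.0, -0.03, 0, 0, 0], [0.0, -0.03, 0, 0, 0], [0.0, -0.03, 0, 0, 0]]

```text
t: 31.28
eef_pos: [528.5, -246.9, 110.7]
ee_rot: [0.44, 0.565, 0.436, -0.545]
ft_force: [1.4, -0.1, -2.1]
gripper_width: 5.5
```

```bash
python3 - <<'E'
from tray import *
look('wrist','w31')
g=PK(1)-36*TX+3*TY; print(g)
show([(430,-140,105,-10),(g[0],g[1],105,-7.1)],0.0,vmax=48)
E
```

```text
[418.474 164.157]
t 31.32 p [ 530.  -248.5  114.4] yaw -13.5 tilt [ 0.03   0.01  -0.999] F [ 1.6 -1.6  0.6] w 5.1 q [-0.21  0.61  0.85  1.87 -0.61  0.91  0.7 ]
[[0.0, 0.002, -0.031, -0.021, -0.9], [0.0, 0.002, -0.03, -0.021, -0.9], [0.0, 0.002, -0.03, -0.021, -0.9], [0.0, 0.002, -0.03, -0.022, -0.9], [0.0, -0.0, -0.009, -0.043, -0.4]]
[[0.0, -0.0, -0.009, -0.043, -0.4], [0.0, -0.0, -0.009, -0.043, -0.4], [0.0, -0.0, -0.008, -0.043, -0.4], [0.0, -0.0, -0.008, -0.043, -0.4], [0.0, -0.0, -0.008, -0.043, -0.4]]
[[0.0, -0.0, -0.007, -0.043, -0.4]]
```

View pics/w31.png

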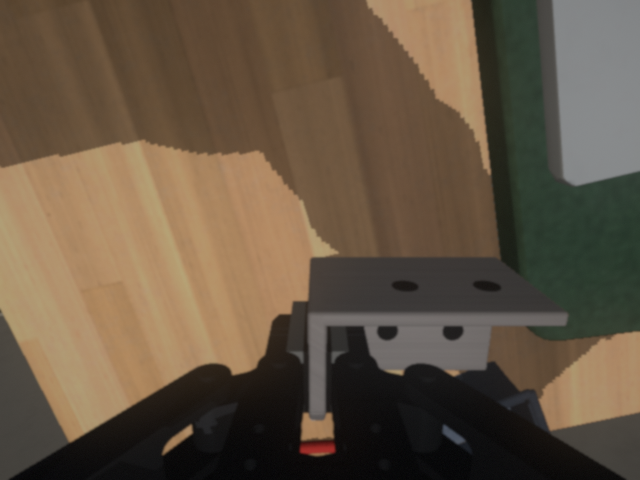

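>>> drive_tool:
  deltas:
    - [[0.0, 0, -0.031, -0.021, -0.9], [0.0, 0, -0.03, -0.021, -0.9], [0.0, 0, -0.03, -0.021, -0.9], [0.0, 0, -0.03, -0.022, -0.9], [0.0, 0, -0.009, -0.043, -0.4]]

```text
t: 31.95
eef_pos: [425.8, -96.0, 114.7]
ee_rot: [0.462, 0.552, 0.45, -0.528]
ft_force: [1.1, 0.6, -0.4]
gripper_width: 4.9
```

>>> drive_tool:
  deltas:
    - [[0.0, 0, -0.007, -0.043, -0.4], [0.0, 0, -0.007, -0.043, -0.4], [0.0, 0, -0.006, -0.043, -0.4], [0.0, 0, -0.006, -0.043, -0.4], [0.0, 0, -0.006, -0.043, -0.4]]

```text
t: 32.58
eef_pos: [426.7, 128.6, 118.6]
ee_rot: [0.471, 0.546, 0.459, -0.519]
ft_force: [1.2, -0.6, -1.1]
gripper_width: 5.2
```

```bash
python3 - <<'E'
from tray import *
show([(418.6,165.6,105,-7.1)],0.0,vmax=48)
E
```

```text
t 32.58 p [426.7 128.6 118.6] yaw -7.7 tilt [ 0.04   0.012 -0.999] F [ 1.2 -0.6 -1.1] w 5.2 q [-1.18  0.39  1.    2.22 -0.51  0.73  0.03]
[[0.0, 0.014, -0.013, -0.036, -0.6]]
```

>>> drive_tool:
  deltas:
    - [[0.0, 0, -0.013, -0.03, -0.6], [0.0, 0, 0, 0, 0], [0.0, 0.02, 0, 0, 0], [0.0, 0.02, 0, 0, 0], [0.0, 0, 0, 0, 0]]

```text
t: 33.2
eef_pos: [419.9, 164.0, 79.1]
ee_rot: [0.476, 0.543, 0.463, -0.514]
ft_force: [-0.1, -0.4, -1.1]
gripper_width: 5.2
```

```bash
python3 - <<'E'
from tray import *
show([(418.6,165.6,50,-7.1)],0.0,vmax=48)
look('wrist','w32')
E
```

```text
t 33.2 p [419.9 164.   79.1] yaw -6.8 tilt [ 0.043  0.015 -0.999] F [-0.1 -0.4 -1.1] w 5.2 q [-1.16  0.46  0.89  2.24 -0.62  0.64  0.06]
[[0.0, 0.029, -0.001, -0.001, 0.3]]
```

View pics/w32.png

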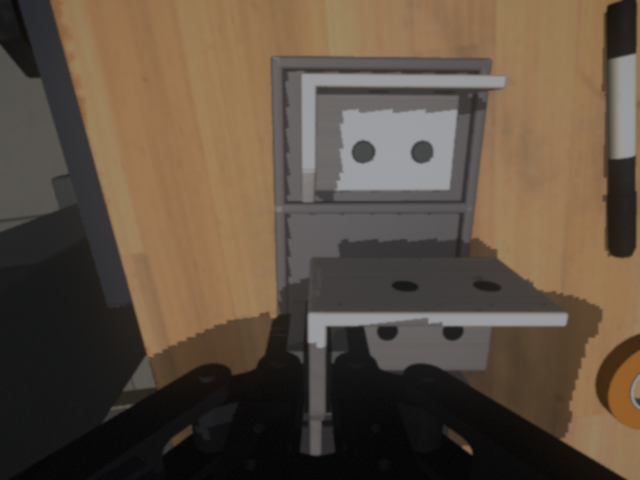

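>>> drive_tool:
  deltas:
    - [[0.0, 0.018, -0.001, -0.001, 0.2], [0.0, 0.018, -0.001, 0, 0], [0.0, 0.01, -0.001, 0, 0], [0.0, 0, 0, 0, 0], [0.0, 0, 0, 0, 0]]

```text
t: 33.88
eef_pos: [422.7, 165.4, 36.5]
ee_rot: [0.474, 0.547, 0.461, -0.513]
ft_force: [-0.2, 0.1, -0.9]
gripper_width: 5.2
```

>>> drive_tool:
  deltas:
    - [[0.0, 0.006, -0.004, 0, 0], [0.0, 0.004, 0, 0, 0], [0.0, 0, 0, 0, 0], [0.0, 0, 0, 0, 0], [0.0, 0, 0, 0, 0]]

```text
t: 34.5
eef_pos: [419.5, 166.6, 26.5]
ee_rot: [0.474, 0.548, 0.461, -0.512]
ft_force: [0.1, 0.8, -2.0]
gripper_width: 5.2
```

>>> drive_tool:
  deltas:
    - [[0.0, 0.002, 0, 0, 0], [0.0, 0, 0, 0, 0], [0.025, 0, 0, 0, 0], [0.025, 0, 0, 0, 0], [0.025, -0.02, 0, 0, 0]]

```text
t: 35.12
eef_pos: [418.8, 166.2, 45.8]
ee_rot: [0.473, 0.548, 0.462, -0.512]
ft_force: [0.1, -0.7, 0.1]
gripper_width: 25.2
```

>>> drive_tool:
  deltas:
    - [[0.025, -0.05, 0, 0, 0], [0.025, -0.05, 0, 0, 0], [0.025, -0.04, -0.03, 0, 0], [0.025, 0, 0, 0, 0], [0.025, 0, 0, 0, 0]]

```text
t: 35.75
eef_pos: [388.9, 169.4, 180.5]
ee_rot: [0.475, 0.548, 0.462, -0.51]
ft_force: [1.0, -0.3, -0.5]
gripper_width: 24.8
```

```bash
python3 - <<'E'
from tray import *
show([(418.6,165.6,50,-7.1)],0.0,vmax=48)
look('wrist','w33');look('top','t33')
for f in('w33','t33'):
    X,g,z=masked(f)
    for i in (1,2,3):
        Y=X.copy(); D=Y[...,:2]-PK(i); a=D@TX;b=D@TY
        Y[~((abs(b)<33)&(abs(a)<46)&(Y[...,2]<66))]=np.nan
        v,c,n=fit(Y,*PK(i),np.radians(172.9),0,zlo=8,z0=34,rad=60)
        Rm,t=pose(v,0);d=t[:2]-PK(i); pd=(t+36*Rm[:,0])[:2]-(PK(i)-36*TX)
        print(f,i,'c',t.round(1),'yaw',np.degrees(v[2]).round(1),'cost',round(c,2),n,'off',(d@TX).round(1),(d@TY).round(1),'plate off',np.linalg.norm(pd).round(1))
E
```

```text
t 35.75 p [388.9 169.4 180.5] yaw -6.9 tilt [ 0.052  0.022 -0.998] F [ 1.  -0.3 -0.5] w 24.8 q [-1.55  0.23  1.21  2.2  -0.3   0.82 -0.27]
[[0.0, 0.043, 0.01, 0.0, 0.1], [0.0, 0.043, 0.01, 0.0, 0.1], [0.0, 0.043, 0.01, 0.0, 0.1]]
w33 1 c [455.3 157.4  34.2] yaw 172.6 cost 0.08 2864 off 1.4 0.9 plate off 1.8
w33 2 c [446.8  87.8  34.2] yaw 172.9 cost 0.06 3036 off 1.5 0.7 plate off 1.7
w33 3 c [438.5  14.3  34.2] yaw 170.5 cost 0.07 1089 off 2.4 -3.3 plate off 3.0
t33 1 c [456.5 158.3  37.5] yaw 172.4 cost 0.48 328 off 2.4 1.9 plate off 3.2
t33 2 c [447.3  88.5  37.6] yaw 172.8 cost 0.55 295 off 2.0 1.5 plate off 2.5
t33 3 c [440.5  15.1  37.3] yaw 170.5 cost 0.8 265 off 4.3 -2.2 plate off 4.4
```

View pics/w33.png

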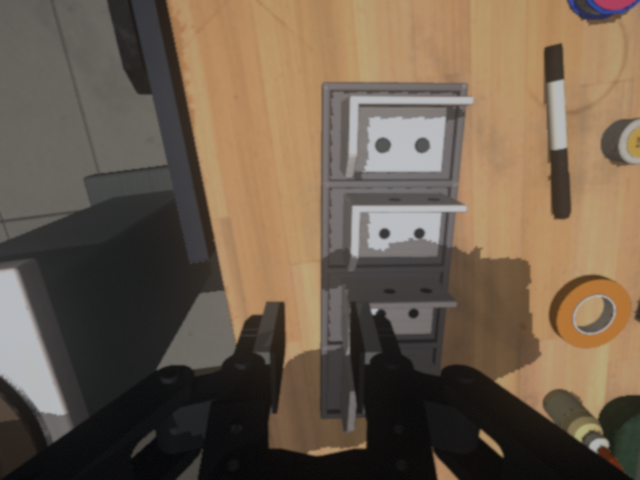

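View pics/t33.png

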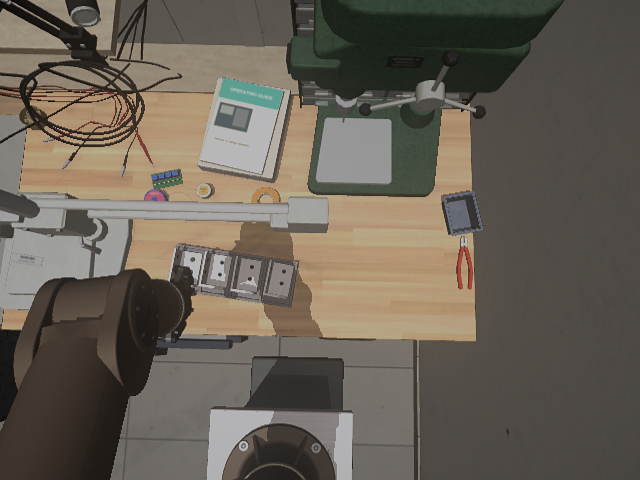

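The top and wrist views show all three brackets in their pockets, lying like the sample. They are within 5 mm of centre and 26 mm above the floor. The bystanders have not moved, and the gripper is clear of everything. I'm handing in.

```bash
python3 - <<'E'
from bench import manip
print(manip.hand_in()); print(manip.sense()['t'])
E
```

```text
the job is handed in; nothing more can be done
None
the job is handed in; nothing more can be done
```

All three loose brackets are in the empty pockets, lying like the sample, and I handed the job in at about 36 s; no verdict was reported.

- **Rolling:** Two brackets were mirrored. I gripped each by the free side of its end plate, eased the grip so it turned in the fingers, and let it tip onto flange B. One tipped straight into pocket 3. The other tipped on the worktop, and I then gripped it again and put it in pocket 2. The third already had the sample's hand and went into pocket 1 unrolled.
- **First try:** My first grip was too high on the plate, so the bracket rolled only about 20°. I set it down and gripped it lower.
- **Last check (wrist camera):** Centres are 1.7, 1.7 and 4.1 mm from the pocket centres, and end plates 1.8, 1.7 and 3.0 mm from their marks (pockets 1, 2, 3). Each centre is 26 mm above the pocket floor. Bracket yaw is within about 2.5° of the tray's.
- **Disagreement:** The top camera's coarser depth put the centres about 3.5 mm higher, at 29.3–29.6 mm above the floor, just over the 29 mm limit. Its horizontal positions differ by up to 2 mm. I trusted the closer wrist view, which fits better and agrees with brackets lying flat.
- **Bystanders:** The tape roll and side cutters looked unmoved in the last pictures. The bottle is hidden from the top camera. The wrist camera showed it standing, but I did not measure any bystander's position.

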